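# Transfer a row of sample bottles from the tray to the bath rack in the same order

### The arm

A 6-joint arm with a two-finger parallel gripper is mounted at the origin on the work surface. World frame = base frame: x ahead of the robot, y to its left, z up, the work surface at z = 0. Lengths are in m, angles in degrees, forces in N, time in s.
With the tool pointing down it reaches from about 0.325 to 0.775 m from the base axis. Payload 5.5 kg.
Tool frame: the origin (TCP) lies midway between the tips of the shut fingers; the grasp point (between the pads) lies 19 mm behind it (r.pinch_z is the distance from the TCP to the grasp point, in m); z points along the fingers, y is the direction in which the jaws open and shut (so a half turn about z gives the same grasp; the last joint's range is limited). The gripper opens to 88 mm and grips with 3 to 60 N. Pads are 20 mm wide; open, the fingers measure 115 mm over their backs; the gripper's body (75 mm by 178 mm) begins 61 mm behind the grasp point.
Start: joints at [-76.014, 5.22, 70.514, -0, 104.267, -3.249], TCP at [0.178, -0.573, 0.223] pointing down, gripper open.
Joint ranges: [-164.24, 164.24], [-49.07, 125.15], [9.68, 141.18], [-86.29, 266.29], [3.28, 154.24], [-151.56, 151.56]. Speed limits (degrees/s): [147.25, 147.25, 172.46, 180, 180, 180].

### API

Orientations are given as [roll, pitch, yaw] about the fixed x, y, z axes, in that order (R = Rz(yaw) Ry(pitch) Rx(roll)).
In Python, from workcell import r, get_image, spotter gives the robot as it stands.
- The arm moves only by the tool carry_out, never from a script. Its argument "moves" is a list of rows, each an object of numbers: "jaw": the closure, from -1 (fully open) to 1 (shut); "x", "y", "z": the shift along the tool's x, y, z in m; "twist": the turn about the tool's z in degrees. In form: [{"jaw": .., "x": .., "y": .., "z": .., "twist": ..}, ...]. A call has 1 to 5 rows; each row shifts and turns the commanded pose from where the row before left it, along the tool's axes as they then stand; what a row does not reach is not made up. A row lasts 1/8 s, in which the tool goes at most 62.5 mm and 10.7 degrees, less where a joint would pass 70% of its speed; a pose out of reach is approached as far as the arm can. A call with a gripper value outside its range is refused whole. The fingers move at their own pace and stop on an object; "newtons" is the grip in N (left out, the last holds). Time passes only in rows, so rows that do not move let the fingers close. It gives the time, the measured TCP pose, the force and the opening at its end, in the units of the state.
- r.observe(): the state, without advancing time (a new reading comes with each control period).
- get_image(name): name is "scene" or "side" or "wrist"; returns a dict with "pixels" (420x560x3 uint8, blue, green, red), "camera_matrix" (3x3 intrinsics, pixels), "rvec" (rotation vector, rad) and "tvec" (3), from world to camera coordinates, as OpenCV has them. Camera axes: x right, y down, z forward; pixel columns grow to the right and rows downward; lengths in m; the calibration is good to about 2 mm. A picture is of the moment at which its call begins. There is no depth.
- r.finish_job(): hands the job in, once; it reports no verdict.
Trained networks look in a picture, given as the dict that the camera call returned (one of the last four; its "shot" number tells which), for a name from the list of things; names that differ only in an ending like _2 or _b are one class to them, and where a whole thing is asked for, a point or a joint stands for the part that bears it (a point fixed in the world has none). Each returns a list of dicts, best first, with "score" (0 to 1); they miss things now and then, are a little off and sometimes report something else, mostly with a low value. They report only what shows in the picture. A call takes as long as a camera call.
- spotter.boxes_of(picture, query): "rect" ([centre column, centre row, width, height] in pixels, round what is visible of it).
The state is a dict: "t": time; "joints": joint angles; "joint_velocities": joint speeds; "joint_efforts": joint torques, N m; "position": TCP position; "ee_rot": TCP orientation; "contact_force": force on the tool from outside, world axes, zero at the start; "moment": the same for the moment, N m; "grip_width": opening from 0.0 (shut) to 1.0 (fully open).
Only numpy, scipy, OpenCV 4.12 (cv2) and the standard library are available. Lean on these libraries where they do the work, as an engineer would, in place of code of your own. Each camera call takes 0.05 s, during which the arm holds its last target. There are 200 camera calls.

### The job

Move the four capped bottles from the grey sample tray into the steel bath rack, one in each place and standing upright on its base, in the same order as they stand now counted from the black end: the bottle nearest the tray's black end goes nearest the rack's black end, and so on along the row. Keep the bottles upright and set each one down, do not drop it; leave the four tins where they stand in the tray.

Things in the scene. Friction and masses are not known exactly. Their poses are not given: they have to be found in the camera images.
- tray: Fixed light grey plastic tray, 116 x 228 mm: 2 x 4 compartments 52 mm square; floor 4 mm thick, walls 4 mm thick, 20 mm high. Origin: centre of underside. Compartment centres at x = -28 mm (bottle row) and x = +28 mm (tin row), y = +84, +28, -28, -84 mm. Black grip at its marked end (+y, y = 114 to 134 mm); grey lip at the other. z up.
- rack: Fixed steel rack (dark base), 70 x 236 mm, one row of four: base plate with its top at 4 mm (bottles stand on it), pierced shelf with its top at 30 mm. Round places 50 mm wide at x = 0, y = +84, +28, -28, -84 mm. Origin: centre of underside. Flanged ends 46 mm high; black grip at the marked end (+y, to y = 140 mm, 51 mm high), bare steel at the other. Any yaw. z up.
- bottle_red: Loose amber sample bottle with a red screw cap and white label, 45 to 80 g, 78 mm tall; body 34 mm in diameter up to 50 mm, cap 35 mm in diameter from 54 to 78 mm. Round: its yaw does not matter. Origin: centre of underside; z up. Starts upright on the tray's floor (4 mm above the table) in the bottle row, beside the tin with the red lid.
- bottle_yellow: Loose amber sample bottle with a yellow screw cap and white label, 45 to 80 g, 78 mm tall; body 34 mm in diameter up to 50 mm, cap 35 mm in diameter from 54 to 78 mm. Round: its yaw does not matter. Origin: centre of underside; z up. Starts upright on the tray's floor (4 mm above the table) in the bottle row, beside the tin with the yellow lid.
- bottle_green: Loose amber sample bottle with a green screw cap and white label, 45 to 80 g, 78 mm tall; body 34 mm in diameter up to 50 mm, cap 35 mm in diameter from 54 to 78 mm. Round: its yaw does not matter. Origin: centre of underside; z up. Starts upright on the tray's floor (4 mm above the table) in the bottle row, beside the tin with the green lid.
- bottle_blue: Loose amber sample bottle with a blue screw cap and white label, 45 to 80 g, 78 mm tall; body 34 mm in diameter up to 50 mm, cap 35 mm in diameter from 54 to 78 mm. Round: its yaw does not matter. Origin: centre of underside; z up. Starts upright on the tray's floor (4 mm above the table) in the bottle row, beside the tin with the blue lid.
- tin_red: Loose low aluminium sample tin with a red lid, 44 mm in diameter, 30 mm tall; stands in the tray's tin row beside the bottle with the red cap and shows that bottle's place in the row. Origin: centre of its underside; z up. It is to stay where it is.
- tin_yellow: Loose low aluminium sample tin with a yellow lid, 44 mm in diameter, 30 mm tall; stands in the tray's tin row beside the bottle with the yellow cap and shows that bottle's place in the row. Origin: centre of its underside; z up. It is to stay where it is.
- tin_green: Loose low aluminium sample tin with a green lid, 44 mm in diameter, 30 mm tall; stands in the tray's tin row beside the bottle with the green cap and shows that bottle's place in the row. Origin: centre of its underside; z up. It is to stay where it is.
- tin_blue: Loose low aluminium sample tin with a blue lid, 44 mm in diameter, 30 mm tall; stands in the tray's tin row beside the bottle with the blue cap and shows that bottle's place in the row. Origin: centre of its underside; z up. It is to stay where it is.

How it is judged (in metres and radians):
At the end, for the whole second after the job is handed in: Every bottle stands upright (within 7 degrees), at rest on the rack's base, within 12 mm of its place's centre along and across the row; its place counted from the black end is that of its tin (same colour) in the tray; every tin is upright, at rest and within 12 mm of where it began (((y of tin_red in the frame of tray between 0.064 and 0.104 m and y of bottle_red in the frame of rack between 0.072 and 0.096 m) or (y of tin_red in the frame of tray between 0.008 and 0.048 m and y of bottle_red in the frame of rack between 0.016 and 0.04 m) or (y of tin_red in the frame of tray between -0.048 and -0.008 m and y of bottle_red in the frame of rack between -0.04 and -0.016 m) or (y of tin_red in the frame of tray between -0.104 and -0.064 m and y of bottle_red in the frame of rack between -0.096 and -0.072 m)) and x of bottle_red in the frame of rack between -0.012 and 0.012 m and z of bottle_red in the frame of rack between -0.001 and 0.009 m and angle between each of bottle_red, tin_red, bottle_yellow, tin_yellow, bottle_green, tin_green, bottle_blue, tin_blue's own z axis and vertical below 0.12 rad and linear speed of each of bottle_red, tin_red, bottle_yellow, tin_yellow, bottle_green, tin_green, bottle_blue, tin_blue below 0.02 m/s and angular speed of each of bottle_red, bottle_yellow, bottle_green, bottle_blue below 0.3 rad/s and distance of each of tin_red, tin_yellow, tin_green, tin_blue from where it was at the start of the episode below 0.012 m and ((y of tin_yellow in the frame of tray between 0.064 and 0.104 m and y of bottle_yellow in the frame of rack between 0.072 and 0.096 m) or (y of tin_yellow in the frame of tray between 0.008 and 0.048 m and y of bottle_yellow in the frame of rack between 0.016 and 0.04 m) or (y of tin_yellow in the frame of tray between -0.048 and -0.008 m and y of bottle_yellow in the frame of rack between -0.04 and -0.016 m) or (y of tin_yellow in the frame of tray between -0.104 and -0.064 m and y of bottle_yellow in the frame of rack between -0.096 and -0.072 m)) and x of bottle_yellow in the frame of rack between -0.012 and 0.012 m and z of bottle_yellow in the frame of rack between -0.001 and 0.009 m and ((y of tin_green in the frame of tray between 0.064 and 0.104 m and y of bottle_green in the frame of rack between 0.072 and 0.096 m) or (y of tin_green in the frame of tray between 0.008 and 0.048 m and y of bottle_green in the frame of rack between 0.016 and 0.04 m) or (y of tin_green in the frame of tray between -0.048 and -0.008 m and y of bottle_green in the frame of rack between -0.04 and -0.016 m) or (y of tin_green in the frame of tray between -0.104 and -0.064 m and y of bottle_green in the frame of rack between -0.096 and -0.072 m)) and x of bottle_green in the frame of rack between -0.012 and 0.012 m and z of bottle_green in the frame of rack between -0.001 and 0.009 m and ((y of tin_blue in the frame of tray between 0.064 and 0.104 m and y of bottle_blue in the frame of rack between 0.072 and 0.096 m) or (y of tin_blue in the frame of tray between 0.008 and 0.048 m and y of bottle_blue in the frame of rack between 0.016 and 0.04 m) or (y of tin_blue in the frame of tray between -0.048 and -0.008 m and y of bottle_blue in the frame of rack between -0.04 and -0.016 m) or (y of tin_blue in the frame of tray between -0.104 and -0.064 m and y of bottle_blue in the frame of rack between -0.096 and -0.072 m)) and x of bottle_blue in the frame of rack between -0.012 and 0.012 m and z of bottle_blue in the frame of rack between -0.001 and 0.009 m); the robot touches nothing.
It fails at once if a bottle tips over (leans more than 35 degrees) (angle between any of bottle_red, bottle_yellow, bottle_green, bottle_blue's own z axis and vertical above 0.6 rad).
It fails at once if a bottle is dropped (falls free of the fingers faster than 0.6 m/s, about 18 mm) ((contact force between bottle_red and the arm below 0.05 N and contact force between bottle_red and the fingers below 0.05 N and linear speed of bottle_red above 0.6 m/s) or (contact force between bottle_yellow and the arm below 0.05 N and contact force between bottle_yellow and the fingers below 0.05 N and linear speed of bottle_yellow above 0.6 m/s) or (contact force between bottle_green and the arm below 0.05 N and contact force between bottle_green and the fingers below 0.05 N and linear speed of bottle_green above 0.6 m/s) or (contact force between bottle_blue and the arm below 0.05 N and contact force between bottle_blue and the fingers below 0.05 N and linear speed of bottle_blue above 0.6 m/s)).
It fails at once if a tin is pushed or lifted more than 20 mm from its place (distance of any of tin_red, tin_yellow, tin_green, tin_blue from where it was at the start of the episode above 0.02 m).
It also fails if it takes over 109 s, if anything falls off the work surface, if the arm or the gripper's body presses on something with over 40 N, if the wrist force passes 120 N, or if a joint passes its speed limit or range.

## Working session

There is one attempt and no reset: what is moved stays moved. The work goes in short steps, Python scripts to look and compute and a tool call to move; the robot and the scene stay as the last step left them, time stands still between calls to the robot, and variables do not carry over. Pictures are saved under pics/ and viewed, about 12 in all and at most 16, crops included, and the job is handed in when it is done.

Besides the shell and the picture viewer there is one more tool, called in YAML: its name, and indented under it one key for each argument. carry_out: Moves the arm, as the interface text tells. Its arguments: {"type":"object","properties":{"moves":{"type":"array","items":{"type":"object","properties":{"jaw":{"type":"number"},"x":{"type":"number"},"y":{"type":"number"},"z":{"type":"number"},"twist":{"type":"number"}}}},"newtons":{"type":"number"}},"required":["moves"]}

```bash
mkdir -p pics
cat > h.py <<'E'
import numpy as np, cv2
from workcell import r, get_image, spotter
def ray(p,u,v):
    R=cv2.Rodrigues(np.array(p["rvec"],float))[0]; t=np.array(p["tvec"],float).ravel()
    d=R.T@np.linalg.inv(p["camera_matrix"])@np.array([u,v,1.]); return -R.T@t, d
def at_z(p,u,v,z):
    o,d=ray(p,u,v); return o+d*(z-o[2])/d[2]
def proj(p,X):
    return cv2.projectPoints(np.array(X,float).reshape(-1,3),np.array(p["rvec"],float),np.array(p["tvec"],float),np.array(p["camera_matrix"],float),None)[0].reshape(-1,2)
def tri(*obs):
    A=np.zeros((3,3));b=np.zeros(3)
    for p,u,v in obs:
        o,d=ray(p,u,v);d=d/np.linalg.norm(d);M=np.eye(3)-np.outer(d,d);A+=M;b+=M@o
    return np.linalg.solve(A,b)
E
python3 - <<'E'
from h import *
ps=[get_image(n) for n in("scene","side")]
cv2.imwrite("pics/a1.png",ps[0]["pixels"]);cv2.imwrite("pics/a2.png",ps[1]["pixels"])
for p in ps:
    o,_=ray(p,0,0);print(o.round(3))
    for c in ["bottle_red","bottle_yellow","bottle_green","bottle_blue","tin_red","tin_yellow","tin_green","tin_blue","rack","tray"]:
        b=spotter.boxes_of(p,c); print(c,[(round(x["score"],2),np.round(x["rect"]).tolist()) for x in b[:2]])
print(r.observe())
E
```

```text
[ 1.093 -0.415  0.612]
bottle_red [(0.69, [342.0, 169.0, 16.0, 33.0])]
bottle_yellow [(0.78, [329.0, 185.0, 18.0, 34.0])]
bottle_green [(0.61, [346.0, 156.0, 16.0, 36.0])]
bottle_blue [(0.6, [323.0, 201.0, 17.0, 34.0])]
tin_red [(0.69, [364.0, 187.0, 21.0, 22.0]), (0.53, [329.0, 185.0, 15.0, 34.0])]
tin_yellow [(0.6, [351.0, 199.0, 23.0, 22.0]), (0.32, [343.0, 192.0, 91.0, 71.0])]
tin_green [(0.75, [370.0, 174.0, 24.0, 17.0]), (0.17, [351.0, 199.0, 22.0, 26.0])]
tin_blue [(0.79, [346.0, 213.0, 22.0, 20.0]), (0.67, [180.0, 235.0, 46.0, 113.0])]
rack [(0.71, [180.0, 232.0, 43.0, 115.0])]
tray [(0.79, [342.0, 193.0, 86.0, 69.0])]
[0.386 0.658 0.577]
bottle_red [(0.94, [245.0, 268.0, 22.0, 46.0]), (0.68, [234.0, 234.0, 18.0, 34.0])]
bottle_yellow [(0.79, [241.0, 241.0, 18.0, 21.0])]
bottle_green [(0.64, [257.0, 290.0, 22.0, 42.0]), (0.57, [234.0, 234.0, 18.0, 35.0])]
bottle_blue [(0.94, [233.0, 234.0, 19.0, 36.0])]
tin_red [(0.65, [217.0, 286.0, 20.0, 24.0])]
tin_yellow [(0.9, [217.0, 263.0, 22.0, 26.0])]
tin_green [(0.89, [224.0, 308.0, 22.0, 28.0]), (0.65, [231.0, 233.0, 20.0, 37.0])]
tin_blue [(0.73, [211.0, 246.0, 21.0, 21.0]), (0.24, [234.0, 284.0, 76.0, 102.0])]
rack [(0.59, [300.0, 180.0, 100.0, 56.0])]
tray [(0.85, [236.0, 282.0, 76.0, 102.0])]
{'t': 1.1, 'joints': array([-7.60157164e+01,  5.22099820e+00,  7.05151692e+01, -3.69769551e-04,
        1.04268526e+02, -3.24860226e+00]), 'joint_velocities': array([ 0.09091317,  0.11925418, -0.07449725,  0.04458005, -0.08971332,
       -0.06575818]), 'joint_efforts': array([-1.24162943e-03, -4.46222270e+01, -4.06510162e+01,  6.96436269e-02,
        1.99036987e-02, -7.61876493e-06]), 'position': array([ 0.17775025, -0.57306434,  0.22260471]), 'ee_rot': array([-1.79995294e+02,  9.18109406e-05,  1.72327948e+01]), 'contact_force': array([-0.12982985,  0.78906582, -0.20705326]), 'moment': array([0.01765185, 0.00429982, 0.01190637]), 'grip_width': 1.0014485983133123}
```

View pics/a1.png

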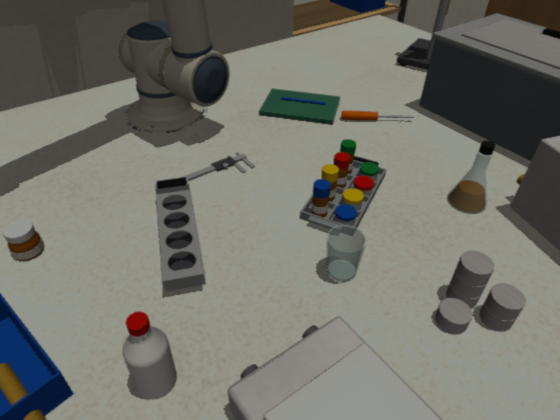

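View pics/a2.png

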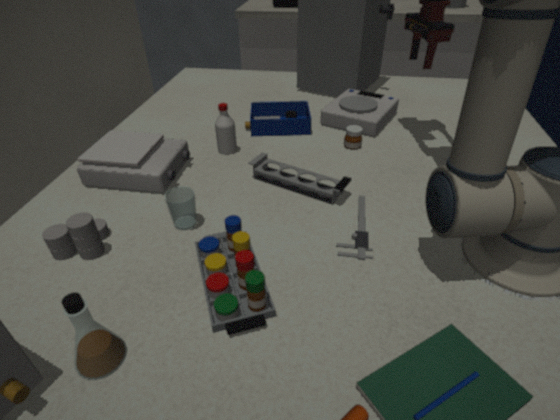

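Green, red, yellow, blue is the order from the tray's black grip (side view, about (246,324)). The rack's black grip is at scene (172,183), nearest the robot. I'll segment the caps and lids and triangulate them.

Run:
```python
from h import *
ps=[get_image(n) for n in("scene","side")]
boxes={}
H={"red":[(0,8),(172,180)],"yellow":[(20,33)],"green":[(50,80)],"blue":[(100,125)]}
def blobs(p,c,roi):
    h=cv2.cvtColor(p["pixels"],cv2.COLOR_BGR2HSV)
    m=np.zeros(h.shape[:2],np.uint8)
    for a,b in H[c]: m|=cv2.inRange(h,(a,150,60),(b,255,255))
    x0,y0,x1,y1=roi; k=np.zeros_like(m);k[y0:y1,x0:x1]=m[y0:y1,x0:x1]
    n,l,s,ce=cv2.connectedComponentsWithStats(k)
    return sorted([(int(s[i][4]),ce[i].round(1).tolist(),s[i][:4].tolist()) for i in range(1,n)],reverse=True)[:3]
for c in H:
  for p,roi in zip(ps,[(295,135,390,235),(190,210,275,325)]): print(c,p["shot"],blobs(p,c,roi))
s=ps[0]["pixels"][135:300,140:400];t=ps[1]["pixels"][150:340,185:360]
cv2.imwrite("pics/b1.png",cv2.resize(s,None,fx=3,fy=3,interpolation=2))
cv2.imwrite("pics/b2.png",cv2.resize(t,None,fx=3,fy=3,interpolation=2))
```

```text
red 3 [(239, [363.7, 182.4], [354, 175, 20, 16]), (213, [342.5, 159.9], [335, 152, 16, 18])]
red 4 [(334, [216.9, 281.6], [206, 272, 23, 20]), (274, [243.5, 259.0], [235, 250, 19, 22])]
yellow 3 [(273, [352.7, 195.7], [343, 188, 21, 16]), (239, [330.3, 172.6], [322, 165, 17, 18])]
yellow 4 [(297, [215.0, 261.6], [205, 253, 21, 18]), (267, [240.1, 240.2], [231, 231, 18, 20])]
green 3 [(157, [369.3, 167.2], [361, 162, 18, 11]), (76, [348.1, 143.4], [342, 140, 13, 8])]
green 4 [(293, [225.5, 302.9], [215, 294, 22, 19]), (170, [254.0, 277.2], [246, 271, 17, 13])]
blue 3 [(251, [345.7, 211.3], [335, 204, 22, 15]), (145, [321.9, 184.8], [314, 179, 17, 12])]
blue 4 [(210, [208.4, 243.6], [199, 237, 20, 14]), (114, [232.3, 220.8], [226, 216, 14, 10])]
```

View pics/b1.png

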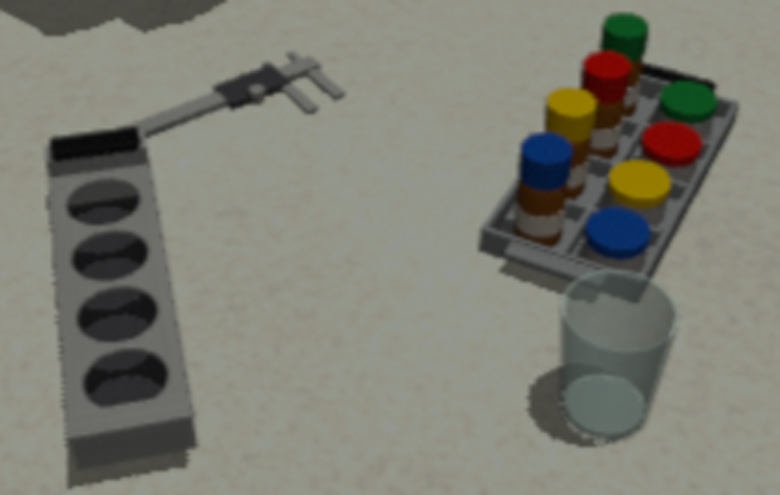

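View pics/b2.png

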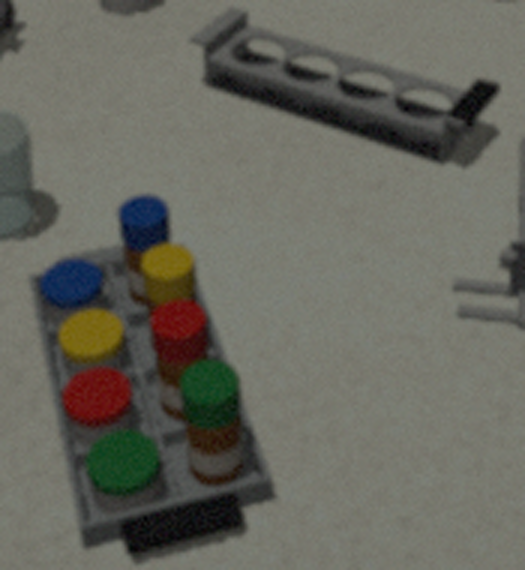

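b1 and b2 show the cap tops, the lids and all four rack holes clearly. The beaker stands beside the tray's blue end, off the path to the rack.

Run:
```python
from h import *
s,t=get_image("scene"),get_image("side")
S=lambda a:(140+a[0]/3,135+a[1]/3); T=lambda a:(185+a[0]/3,150+a[1]/3)
D={"g":((625,27),(209,378)),"r":((607,65),(180,315)),"y":((571,102),(168,258)),"b":((547,148),(145,210)),
"h1":((104,202),(425,101)),"h2":((110,255),(366,84)),"h3":((118,314),(312,68)),"h4":((125,378),(263,50)),
"tg":((688,102),(123,462)),"tr":((671,144),(97,396)),"ty":((640,184),(91,335)),"tb":((617,232),(72,282))}
P={k:tri((s,*S(a)),(t,*T(b))) for k,(a,b) in D.items()}
for k,v in P.items():
    e=[np.abs(proj(s,v)[0]-S(D[k][0])).max(),np.abs(proj(t,v)[0]-T(D[k][1])).max()]
    print(k,v.round(4),np.round(e,1), "r=%.3f"%np.hypot(*v[:2]))
def yaw(ks):
    q=np.array([P[k][:2] for k in ks]); d=np.polyfit([0,1,2,3],q,1)[0]; print(ks,"step",np.linalg.norm(d),"+y dir deg",np.degrees(np.arctan2(-d[1],-d[0])),"centre",q.mean(0))
yaw("gryb");yaw(["tg","tr","ty","tb"]);yaw(["h1","h2","h3","h4"])
w=get_image("wrist");o=r.observe();print("cam",ray(w,0,0)[0],o["position"],cv2.Rodrigues(w["rvec"])[0].round(2).tolist())
b=(88+8+75)/2;print(w["camera_matrix"])
```

```text
g [0.513  0.2133 0.0802] [0.6 0.7] r=0.556
r [0.5427 0.1667 0.0812] [0.9 1.1] r=0.568
y [0.5627 0.1157 0.0813] [0.7 0.7] r=0.574
b [0.5915 0.0689 0.0806] [0.9 0.8] r=0.595
h1 [ 0.4136 -0.1723  0.0302] [0.9 0.7] r=0.448
h2 [ 0.4661 -0.193   0.03  ] [0.6 0.4] r=0.504
h3 [ 0.5173 -0.2133  0.0291] [0.7 0.5] r=0.560
h4 [ 0.5672 -0.2348  0.0296] [1.4 0.8] r=0.614
tg [0.5619 0.2411 0.0285] [0.5 0.6] r=0.611
tr [0.5925 0.1932 0.0287] [0.3 0.4] r=0.623
ty [0.6129 0.1423 0.029 ] [0.6 0.6] r=0.629
tb [0.6417 0.0939 0.0293] [0.5 0.4] r=0.648
gryb step 0.05474850414426083 +y dir deg 117.79945398950777 centre [0.55246113 0.14114272]
['tg', 'tr', 'ty', 'tb'] step 0.0556634949206003 +y dir deg 117.80141162771767 centre [0.60223092 0.16762727]
['h1', 'h2', 'h3', 'h4'] step 0.055237445853527134 +y dir deg 157.9114732401126 centre [ 0.49104157 -0.20337343]
cam [ 0.25641049 -0.54955491  0.38382818] [ 0.17776173 -0.5730801   0.22263421] [[0.3, -0.95, 0.0], [-0.91, -0.28, 0.3], [-0.28, -0.09, -0.95]]
[[338.34879794   0.         273.01053398]
 [  0.         338.34879794 209.92942569]
 [  0.           0.           1.        ]]
```

```bash
cat >> h.py <<'E'
def plan(x,y,z,yaw,step=0.06,turn=10.,start=None):
    o=r.observe(); p=np.array(o["position"]) if start is None else np.array(start[:3]); w=o["ee_rot"][2] if start is None else start[3]
    d=np.array([x,y,z])-p; dw=(yaw-w+180)%360-180
    n=int(max(1,np.ceil(np.linalg.norm(d)/step),np.ceil(abs(dw)/turn)))
    for i in range(n):
        a=np.radians(w+dw*i/n); e=d/n
        print({"x":round(float(np.cos(a)*e[0]+np.sin(a)*e[1]),4),"y":round(float(np.sin(a)*e[0]-np.cos(a)*e[1]),4),"z":round(float(-e[2]),4),"twist":round(float(-dw/n),2)},"#",i//5)
E
python3 -c "
from h import *
plan(.49,-.20,.223,117.8)"
```

```text
{'x': 0.0372, 'y': -0.024, 'z': -0.0, 'twist': -9.14} # 0
{'x': 0.0405, 'y': -0.0178, 'z': -0.0, 'twist': -9.14} # 0
{'x': 0.0428, 'y': -0.0111, 'z': -0.0, 'twist': -9.14} # 0
{'x': 0.044, 'y': -0.0042, 'z': -0.0, 'twist': -9.14} # 0
{'x': 0.0441, 'y': 0.0029, 'z': -0.0, 'twist': -9.14} # 0
{'x': 0.0431, 'y': 0.0099, 'z': -0.0, 'twist': -9.14} # 1
{'x': 0.041, 'y': 0.0166, 'z': -0.0, 'twist': -9.14} # 1
{'x': 0.0378, 'y': 0.0229, 'z': -0.0, 'twist': -9.14} # 1
{'x': 0.0337, 'y': 0.0286, 'z': -0.0, 'twist': -9.14} # 1
{'x': 0.0288, 'y': 0.0336, 'z': -0.0, 'twist': -9.14} # 1
{'x': 0.0231, 'y': 0.0377, 'z': -0.0, 'twist': -9.14} # 2
```

carry_out:
  moves:
    - {"jaw": -1,"x": 0.037,"y": -0.024,"twist": -9.1}
    - {"jaw": -1,"x": 0.0405,"y": -0.018,"twist": -9.1}
    - {"jaw": -1,"x": 0.043,"y": -0.011,"twist": -9.1}
    - {"jaw": -1,"x": 0.044,"y": -0.004,"twist": -9.1}
    - {"jaw": -1,"x": 0.044,"y": 0.003,"twist": -9.1}
  newtons: 20

```text
validation failed for argument at $.mo...
```

carry_out:
  moves:
    - {"jaw": -1,"x": 0.043,"y": 0.01,"twist": -9.1}
    - {"jaw": -1,"x": 0.041,"y": 0.017,"twist": -9.1}
    - {"jaw": -1,"x": 0.038,"y": 0.023,"twist": -9.1}
    - {"jaw": -1,"x": 0.034,"y": 0.029,"twist": -9.1}
    - {"jaw": -1,"x": 0.029,"y": 0.034,"twist": -9.1}

```text
validation failed for argument at $.mo...
```

carry_out:
  moves:
    - {"jaw": -1,"x": 0.023,"y": 0.038,"twist": -9.1}
    - {"jaw": -1}
    - {"jaw": -1}

```text
validation failed for argument at $.mo...
```

Run:
```python
from h import *
o=r.observe();print(o["t"],o["position"],o["ee_rot"])
w=get_image("wrist");cv2.imwrite("pics/c1.png",w["pixels"])
print([(b["score"],b["rect"]) for b in spotter.boxes_of(w,"rack")])
for z in(.03,): print("pred holes",proj(w,[[.4136,-.1723,z],[.4661,-.193,z],[.5173,-.2133,z],[.5672,-.2348,z]]).round(1).tolist())
plan(.552,.141,.223,117.8)
```

```text
1.35 [ 0.17776173 -0.5730801   0.22263421] [-1.79999965e+02  9.41388472e-05  1.72338432e+01]
[]
pred holes [[-136.1, -253.6], [-109.3, -335.9], [-80.2, -425.0], [-45.7, -520.5]]
{'x': 0.0406, 'y': -0.0408, 'z': -0.0, 'twist': -7.18} # 0
{'x': 0.0454, 'y': -0.0354, 'z': -0.0, 'twist': -7.18} # 0
{'x': 0.0495, 'y': -0.0294, 'z': -0.0, 'twist': -7.18} # 0
{'x': 0.0528, 'y': -0.023, 'z': -0.0, 'twist': -7.18} # 0
{'x': 0.0552, 'y': -0.0162, 'z': -0.0, 'twist': -7.18} # 0
{'x': 0.0568, 'y': -0.0092, 'z': -0.0, 'twist': -7.18} # 1
{'x': 0.0575, 'y': -0.002, 'z': -0.0, 'twist': -7.18} # 1
{'x': 0.0574, 'y': 0.0052, 'z': -0.0, 'twist': -7.18} # 1
{'x': 0.0563, 'y': 0.0123, 'z': -0.0, 'twist': -7.18} # 1
{'x': 0.0543, 'y': 0.0193, 'z': -0.0, 'twist': -7.18} # 1
{'x': 0.0514, 'y': 0.0259, 'z': -0.0, 'twist': -7.18} # 2
{'x': 0.0478, 'y': 0.0321, 'z': -0.0, 'twist': -7.18} # 2
{'x': 0.0434, 'y': 0.0378, 'z': -0.0, 'twist': -7.18} # 2
{'x': 0.0383, 'y': 0.043, 'z': -0.0, 'twist': -7.18} # 2
```

View pics/c1.png

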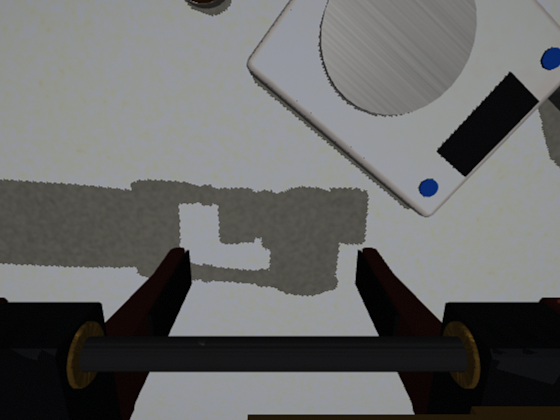

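The calls were refused because a key was missing, so the arm hasn't moved. The wrist view (c1) shows the fingertips near rows 250-270, so the useful view lies ahead along tool +x. I'll stop about 100 mm short of the rack.

```bash
python3 -c "
from h import *
plan(.537,-.29,.223,117.8)"
```

```text
{'x': 0.0388, 'y': -0.0149, 'z': -0.0, 'twist': -9.14} # 0
{'x': 0.0407, 'y': -0.0085, 'z': -0.0, 'twist': -9.14} # 0
{'x': 0.0415, 'y': -0.002, 'z': -0.0, 'twist': -9.14} # 0
{'x': 0.0413, 'y': 0.0047, 'z': -0.0, 'twist': -9.14} # 0
{'x': 0.0401, 'y': 0.0112, 'z': -0.0, 'twist': -9.14} # 0
{'x': 0.0378, 'y': 0.0174, 'z': -0.0, 'twist': -9.14} # 1
{'x': 0.0345, 'y': 0.0232, 'z': -0.0, 'twist': -9.14} # 1
{'x': 0.0304, 'y': 0.0284, 'z': -0.0, 'twist': -9.14} # 1
{'x': 0.0255, 'y': 0.0328, 'z': -0.0, 'twist': -9.14} # 1
{'x': 0.02, 'y': 0.0365, 'z': -0.0, 'twist': -9.14} # 1
{'x': 0.0139, 'y': 0.0392, 'z': -0.0, 'twist': -9.14} # 2
```

carry_out:
  moves:
    - {"jaw": -1,"x": 0.039,"y": -0.015,"z": 0,"twist": -9.1}
    - {"jaw": -1,"x": 0.041,"y": -0.0085,"z": 0,"twist": -9.1}
    - {"jaw": -1,"x": 0.0415,"y": -0.002,"z": 0,"twist": -9.1}
    - {"jaw": -1,"x": 0.041,"y": 0.005,"z": 0,"twist": -9.1}
    - {"jaw": -1,"x": 0.04,"y": 0.011,"z": 0,"twist": -9.1}
  newtons: 20

```text
t: 2.08
position: [0.3425, -0.4439, 0.2227]
ee_rot: [180.0, 0.0, 63.0]
contact_force: [1.0, 0.6, 0.0]
grip_width: 0.998
```

carry_out:
  moves:
    - {"jaw": -1,"x": 0.038,"y": 0.0175,"z": 0,"twist": -9.1}
    - {"jaw": -1,"x": 0.0345,"y": 0.023,"z": 0,"twist": -9.1}
    - {"jaw": -1,"x": 0.03,"y": 0.028,"z": 0,"twist": -9.1}
    - {"jaw": -1,"x": 0.0255,"y": 0.033,"z": 0,"twist": -9.1}
    - {"jaw": -1,"x": 0.02,"y": 0.0365,"z": 0,"twist": -9.1}

```text
t: 2.7
position: [0.5063, -0.3162, 0.2227]
ee_rot: [180.0, 0.0, 108.5]
contact_force: [-0.3, -0.3, -1.1]
grip_width: 0.998
```

carry_out:
  moves:
    - {"jaw": -1,"x": 0.014,"y": 0.039,"z": 0,"twist": -9.5}
    - {"jaw": -1,"x": 0,"y": 0,"z": 0,"twist": 0}
    - {"jaw": -1,"x": 0,"y": 0,"z": 0,"twist": 0}

```text
t: 3.08
position: [0.5376, -0.292, 0.2225]
ee_rot: [-180.0, 0.0, 117.6]
contact_force: [-0.2, 0.2, -0.9]
grip_width: 0.999
```

Run:
```python
from h import *
o=r.observe();print(o["t"],o["position"],o["ee_rot"])
w=get_image("wrist");cv2.imwrite("pics/c2.png",w["pixels"])
print([(b["score"],b["rect"]) for b in spotter.boxes_of(w,"rack")])
for z in(.03,): print("pred holes",proj(w,[[.4136,-.1723,z],[.4661,-.193,z],[.5173,-.2133,z],[.5672,-.2348,z]]).round(1).tolist())
g=cv2.cvtColor(w["pixels"],cv2.COLOR_BGR2GRAY)
plan(.60,.05,.223,117.8)
```

```text
3.075 [ 0.53762398 -0.29200306  0.22254855] [-1.79965383e+02  2.37234676e-03  1.17645193e+02]
[(0.86, [271.5, 105.6, 233.3, 211.2])]
pred holes [[214.8, 11.1], [255.4, 61.2], [292.0, 106.5], [324.3, 149.1]]
{'x': 0.0457, 'y': 0.0357, 'z': -0.0, 'twist': -0.03} # 0
{'x': 0.0457, 'y': 0.0357, 'z': -0.0, 'twist': -0.03} # 0
{'x': 0.0457, 'y': 0.0358, 'z': -0.0, 'twist': -0.03} # 0
{'x': 0.0457, 'y': 0.0358, 'z': -0.0, 'twist': -0.03} # 0
{'x': 0.0457, 'y': 0.0358, 'z': -0.0, 'twist': -0.03} # 0
{'x': 0.0456, 'y': 0.0359, 'z': -0.0, 'twist': -0.03} # 1
```

View pics/c2.png

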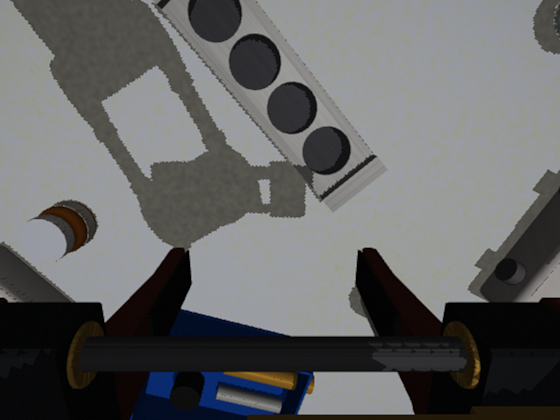

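The wrist view confirms the rack: holes near (215,11), (255,61), (292,107) and (326,150), within about 2 px of prediction. I'll refine the holes from this shot and move on to the tray.

Run:
```python
from h import *
w=get_image("wrist");g=cv2.cvtColor(w["pixels"],cv2.COLOR_BGR2GRAY)
m=(g<100).astype(np.uint8)
n,l,s,c=cv2.connectedComponentsWithStats(m[:200,180:370])
q=[]
for i in range(1,n):
    if s[i][4]>800:
        ct=cv2.findContours((l==i).astype(np.uint8),0,1)[0][0]; e=cv2.fitEllipse(cv2.convexHull(ct)); u=(e[0][0]+180,e[0][1])
        P=at_z(w,*u,.0295); q.append(P); print(s[i],np.round(u,1),np.round(e[1],1),P.round(4))
q=np.array(q[-3:]);d=q[-1]-q[0];print(np.degrees(np.arctan2(-d[1],-d[0])),np.linalg.norm(d)/2)
```

```text
[   8    0   55   42 1936] [214.7  11.6] [54.  60.7] [ 0.4133 -0.1731  0.0295]
[  49   33   53   57 2317] [254.9  61. ] [52.  56.4] [ 0.4653 -0.1935  0.0295]
[   0   54  190  146 8722] [-15.9  82.8] [164.  793.1] [ 0.2384 -0.3345  0.0295]
[  88   81   50   53 2065] [292.2 107.1] [49.7 52.4] [ 0.5175 -0.2142  0.0295]
158.37919901434688 0.028101770433658302
```

carry_out:
  moves:
    - {"jaw": -1,"x": 0.0455,"y": 0.036,"z": 0,"twist": 0}
    - {"jaw": -1,"x": 0.0455,"y": 0.036,"z": 0,"twist": 0}
    - {"jaw": -1,"x": 0.0455,"y": 0.036,"z": 0,"twist": 0}
    - {"jaw": -1,"x": 0.0455,"y": 0.036,"z": 0,"twist": 0}
    - {"jaw": -1,"x": 0.0455,"y": 0.036,"z": 0,"twist": 0}

```text
t: 3.85
position: [0.5913, -0.0059, 0.2231]
ee_rot: [180.0, 0.0, 117.6]
contact_force: [0.1, 0.1, 0.5]
grip_width: 1.004
```

carry_out:
  moves:
    - {"jaw": -1,"x": 0.0455,"y": 0.036,"z": 0,"twist": 0}
    - {"jaw": -1,"x": 0,"y": 0,"z": 0,"twist": 0}
    - {"jaw": -1,"x": 0,"y": 0,"z": 0,"twist": 0}

```text
t: 4.22
position: [0.6019, 0.0495, 0.2227]
ee_rot: [-180.0, 0.0, 117.7]
contact_force: [0.4, -0.3, 0.1]
grip_width: 0.997
```

```bash
cat >> h.py <<'E'
H={"red":[(0,8),(172,180)],"yellow":[(20,33)],"green":[(50,80)],"blue":[(100,125)]}
def blobs(p,c,n=4,rows=250):
    h=cv2.cvtColor(p["pixels"],cv2.COLOR_BGR2HSV)[:rows]; m=np.zeros(h.shape[:2],np.uint8)
    for a,b in H[c]: m|=cv2.inRange(h,(a,130,60),(b,255,255))
    out=[]
    for ct in cv2.findContours(m,0,1)[0]:
        if cv2.contourArea(ct)>150:
            e=cv2.fitEllipse(cv2.convexHull(ct)); out.append((cv2.contourArea(ct),np.round(e[0],1),np.round(e[1],1)))
    return sorted(out,key=lambda t:-t[0])[:n]
E
python3 - <<'E'
from h import *
o=r.observe();print(o["t"],o["position"],o["ee_rot"])
w=get_image("wrist");cv2.imwrite("pics/c3.png",w["pixels"])
P={"green":(.513,.2133,.5619,.2411),"red":(.5427,.1667,.5925,.1932),"yellow":(.5627,.1157,.6129,.1423),"blue":(.5915,.0689,.6417,.0939)}
for c in H:
    a=P[c];print(c,"pred cap,lid",proj(w,[[a[0],a[1],.082],[a[2],a[3],.034]]).round(1).tolist())
    for b in blobs(w,c): print("   ",b,"cap",at_z(w,*b[1],.082).round(4),"lid",at_z(w,*b[1],.034).round(4))
E
```

```text
4.225 [0.60194421 0.04948051 0.22272476] [-1.79981446e+02  3.38690559e-02  1.17680538e+02]
red pred cap,lid [[275.9, 39.2], [335.4, 48.1]]
    (1726.0, array([334.2,  47.3]), array([45.5, 50.3])) cap [0.5874 0.1834 0.082 ] lid [0.5911 0.1933 0.034 ]
    (1484.0, array([275.5,  37.4]), array([42.4, 46.4])) cap [0.5418 0.1677 0.082 ] lid [0.5383 0.1751 0.034 ]
yellow pred cap,lid [[268.7, 109.5], [326.7, 108.6]]
    (1493.0, array([324.9, 107.5]), array([43.4, 45.7])) cap [0.6044 0.1395 0.082 ] lid [0.6108 0.1423 0.034 ]
    (1245.0, array([267.7, 107.6]), array([40.2, 41.2])) cap [0.5612 0.1167 0.082 ] lid [0.5607 0.1159 0.034 ]
green pred cap,lid [[270.0, -41.0], [333.5, -21.5]]
blue pred cap,lid [[273.1, 172.8], [327.0, 165.0]]
    (1209.0, array([326.4, 164.3]), array([40.3, 41.9])) cap [0.6302 0.098  0.082 ] lid [0.6408 0.0942 0.034 ]
    (647.0, array([272.2, 167.9]), array([26.3, 37.1])) cap [0.5887 0.0725 0.082 ] lid [0.5926 0.0647 0.034 ]
```

View pics/c3.png

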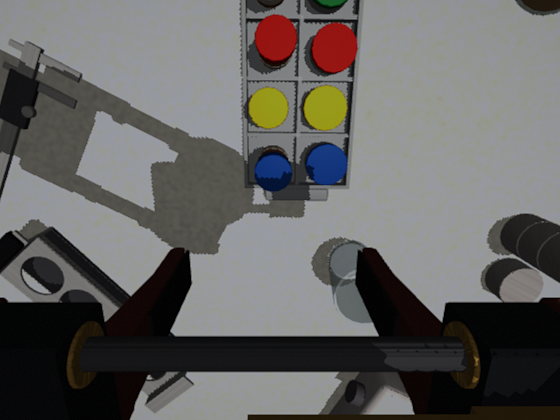

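The tray and its order are confirmed, and the two measurements agree to within 2 mm (the triangulated cap height of 0.081 m also checks). Green goes first.

```bash
python3 -c "
from h import *
plan(.513,.213,.155,117.8)
print('to h1');plan(.4134,-.1728,.165,158.2,start=(.513,.213,.165,117.8))
print('to r');plan(.542,.1673,.155,117.8,start=(.4134,-.1728,.155,158.2))"
```

```text
{'x': 0.0467, 'y': -0.0007, 'z': 0.017, 'twist': -0.04} # 0
{'x': 0.0467, 'y': -0.0007, 'z': 0.017, 'twist': -0.04} # 0
{'x': 0.0467, 'y': -0.0006, 'z': 0.017, 'twist': -0.04} # 0
{'x': 0.0467, 'y': -0.0006, 'z': 0.017, 'twist': -0.04} # 0
to h1
{'x': -0.0421, 'y': -0.0383, 'z': -0.0, 'twist': -5.77} # 0
{'x': -0.0381, 'y': -0.0423, 'z': -0.0, 'twist': -5.77} # 0
{'x': -0.0336, 'y': -0.0459, 'z': -0.0, 'twist': -5.77} # 0
{'x': -0.0288, 'y': -0.0491, 'z': -0.0, 'twist': -5.77} # 0
{'x': -0.0237, 'y': -0.0517, 'z': -0.0, 'twist': -5.77} # 0
{'x': -0.0184, 'y': -0.0539, 'z': -0.0, 'twist': -5.77} # 1
{'x': -0.0129, 'y': -0.0554, 'z': -0.0, 'twist': -5.77} # 1
to r
{'x': 0.001, 'y': 0.0519, 'z': -0.0, 'twist': 5.77} # 0
{'x': 0.0062, 'y': 0.0516, 'z': -0.0, 'twist': 5.77} # 0
{'x': 0.0114, 'y': 0.0507, 'z': -0.0, 'twist': 5.77} # 0
{'x': 0.0164, 'y': 0.0493, 'z': -0.0, 'twist': 5.77} # 0
{'x': 0.0213, 'y': 0.0474, 'z': -0.0, 'twist': 5.77} # 0
{'x': 0.0259, 'y': 0.045, 'z': -0.0, 'twist': 5.77} # 1
{'x': 0.0303, 'y': 0.0422, 'z': -0.0, 'twist': 5.77} # 1
```

carry_out:
  moves:
    - {"jaw": -1,"x": 0.0467,"y": -0.0006,"z": 0.017,"twist": 0}
    - {"jaw": -1,"x": 0.0467,"y": -0.0006,"z": 0.017,"twist": 0}
    - {"jaw": -1,"x": 0.0467,"y": -0.0006,"z": 0.017,"twist": 0}
    - {"jaw": -1,"x": 0.0467,"y": -0.0006,"z": 0.017,"twist": 0}
    - {"jaw": -1,"x": 0,"y": 0,"z": 0,"twist": 0}
  newtons: 25

```text
t: 4.9
position: [0.5115, 0.215, 0.1532]
ee_rot: [-179.9, -0.0, 117.8]
contact_force: [0.8, -0.6, 0.2]
grip_width: 1.002
```

carry_out:
  moves:
    - {"jaw": -1,"x": 0,"y": 0,"z": 0.035,"twist": 0}
    - {"jaw": -1,"x": 0,"y": 0,"z": 0,"twist": 0}
    - {"jaw": -1,"x": 0,"y": 0,"z": 0,"twist": 0}

```text
t: 5.28
position: [0.514, 0.2135, 0.121]
ee_rot: [179.9, 0.0, 117.6]
contact_force: [1.1, 0.4, 1.0]
grip_width: 0.998
```

Run:
```python
from h import *
o=r.observe();print(o["t"],o["position"],o["ee_rot"])
s,t=get_image("scene"),get_image("side")
a=cv2.resize(s["pixels"][60:235,250:430],(540,525));b=cv2.resize(t["pixels"][150:340,170:340],(510,570))[:525]
cv2.imwrite("pics/d1.png",cv2.resize(np.hstack([a,b]),None,fx=.76,fy=.76))
```

```text
5.275 [0.51396671 0.21345981 0.12095703] [1.79935723e+02 2.29657537e-02 1.17616059e+02]
```

View pics/d1.png

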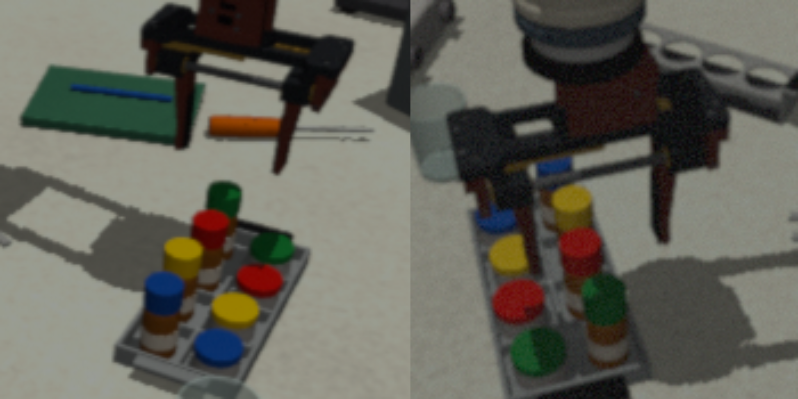

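The jaws straddle the green cap across the row in both views (left about (225,190), right about (603,300)), so I'll descend and grip.

carry_out:
  moves:
    - {"jaw": -1,"x": 0,"y": 0,"z": 0.02,"twist": 0}
    - {"jaw": -1,"x": 0,"y": 0,"z": 0.02,"twist": 0}
    - {"jaw": -1,"x": 0,"y": 0,"z": 0.02,"twist": 0}
    - {"jaw": -1,"x": 0,"y": 0,"z": 0.01,"twist": 0}
    - {"jaw": -1,"x": 0,"y": 0,"z": 0,"twist": 0}

```text
t: 6.0
position: [0.5123, 0.2145, 0.0482]
ee_rot: [-179.9, -0.0, 117.7]
contact_force: [-0.3, -0.1, -0.2]
grip_width: 0.998
```

carry_out:
  moves:
    - {"jaw": 1,"x": 0,"y": 0,"z": 0,"twist": 0}
    - {"jaw": 1,"x": 0,"y": 0,"z": 0,"twist": 0}
    - {"jaw": 1,"x": 0,"y": 0,"z": 0,"twist": 0}
    - {"jaw": 1,"x": 0,"y": 0,"z": 0,"twist": 0}
    - {"jaw": 1,"x": 0,"y": 0,"z": 0,"twist": 0}
  newtons: 25

```text
t: 6.62
position: [0.5131, 0.2147, 0.0497]
ee_rot: [180.0, -0.0, 117.7]
contact_force: [0.1, 0.2, -0.5]
grip_width: 0.471
```

carry_out:
  moves:
    - {"jaw": 1,"x": 0,"y": 0,"z": 0,"twist": 0}
    - {"jaw": 1,"x": 0,"y": 0,"z": 0,"twist": 0}
    - {"jaw": 1,"x": 0,"y": 0,"z": 0,"twist": 0}
    - {"jaw": 1,"x": 0,"y": 0,"z": 0,"twist": 0}

```text
t: 7.12
position: [0.5131, 0.2147, 0.0496]
ee_rot: [180.0, 0.0, 117.7]
contact_force: [0.6, -1.5, 0.1]
grip_width: 0.39
```

The opening of 0.39 (34 mm) means the cap is held. Lift and carry at moderate speed.

carry_out:
  moves:
    - {"jaw": 1,"x": 0,"y": 0,"z": -0.01,"twist": 0}
    - {"jaw": 1,"x": 0,"y": 0,"z": -0.025,"twist": 0}
    - {"jaw": 1,"x": 0,"y": 0,"z": -0.03,"twist": 0}
    - {"jaw": 1,"x": 0,"y": 0,"z": -0.03,"twist": 0}
    - {"jaw": 1,"x": 0,"y": 0,"z": -0.02,"twist": 0}

```text
t: 7.75
position: [0.5135, 0.2149, 0.1671]
ee_rot: [179.9, 0.0, 117.7]
contact_force: [0.2, 0.7, 0.0]
grip_width: 0.394
```

```bash
python3 -c "
from h import *
print(r.observe()['position'],r.observe()['grip_width'])
plan(.4134,-.1728,.165,158.2,step=.042)"
```

```text
[0.51345527 0.21485891 0.16706286] 0.393602299880788
{'x': -0.0297, 'y': -0.0269, 'z': 0.0002, 'twist': -4.05} # 0
{'x': -0.0277, 'y': -0.0289, 'z': 0.0002, 'twist': -4.05} # 0
{'x': -0.0256, 'y': -0.0308, 'z': 0.0002, 'twist': -4.05} # 0
{'x': -0.0233, 'y': -0.0325, 'z': 0.0002, 'twist': -4.05} # 0
{'x': -0.021, 'y': -0.0341, 'z': 0.0002, 'twist': -4.05} # 0
{'x': -0.0185, 'y': -0.0355, 'z': 0.0002, 'twist': -4.05} # 1
{'x': -0.016, 'y': -0.0367, 'z': 0.0002, 'twist': -4.05} # 1
{'x': -0.0133, 'y': -0.0377, 'z': 0.0002, 'twist': -4.05} # 1
{'x': -0.0106, 'y': -0.0386, 'z': 0.0002, 'twist': -4.05} # 1
{'x': -0.0079, 'y': -0.0392, 'z': 0.0002, 'twist': -4.05} # 1
```

carry_out:
  moves:
    - {"jaw": 1,"x": -0.0297,"y": -0.0269,"z": 0,"twist": -4}
    - {"jaw": 1,"x": -0.0277,"y": -0.0289,"z": 0,"twist": -4}
    - {"jaw": 1,"x": -0.0256,"y": -0.0308,"z": 0,"twist": -4}
    - {"jaw": 1,"x": -0.0233,"y": -0.0325,"z": 0,"twist": -4}
    - {"jaw": 1,"x": -0.021,"y": -0.0341,"z": 0,"twist": -4}

```text
t: 8.38
position: [0.4622, 0.0198, 0.1647]
ee_rot: [-180.0, -0.0, 137.9]
contact_force: [1.1, -0.2, 0.2]
grip_width: 0.393
```

carry_out:
  moves:
    - {"jaw": 1,"x": -0.0185,"y": -0.0355,"z": 0,"twist": -4}
    - {"jaw": 1,"x": -0.016,"y": -0.0367,"z": 0,"twist": -4}
    - {"jaw": 1,"x": -0.0133,"y": -0.0377,"z": 0,"twist": -4}
    - {"jaw": 1,"x": -0.0106,"y": -0.0386,"z": 0,"twist": -4}
    - {"jaw": 1,"x": -0.0079,"y": -0.0392,"z": 0,"twist": -4.4}

```text
t: 9.0
position: [0.4111, -0.1736, 0.1648]
ee_rot: [180.0, 0.0, 158.3]
contact_force: [-0.0, 0.1, -0.8]
grip_width: 0.389
```

carry_out:
  moves:
    - {"jaw": 1,"x": 0,"y": 0,"z": 0,"twist": 0}
    - {"jaw": 1,"x": 0,"y": 0,"z": 0.03,"twist": 0}
    - {"jaw": 1,"x": 0,"y": 0,"z": 0,"twist": 0}
    - {"jaw": 1,"x": 0,"y": 0,"z": 0,"twist": 0}

```text
t: 9.5
position: [0.412, -0.1719, 0.1355]
ee_rot: [180.0, 0.0, 158.2]
contact_force: [-0.3, -0.5, 0.2]
grip_width: 0.394
```

Run:
```python
from h import *
o=r.observe();print(o["t"],o["position"],o["ee_rot"])
print("target x,y shift:");plan(.4134,-.1728,o["position"][2],158.2)
s,t=get_image("scene"),get_image("side")
a=cv2.resize(s["pixels"][95:295,120:290],(510,600));b=cv2.resize(t["pixels"][90:230,240:400],(686,600))
cv2.imwrite("pics/e1.png",cv2.resize(np.hstack([a,b]),None,fx=.66,fy=.66))
p=o["position"]; 
for im in(s,t): print("expected base, hole",proj(im,[[p[0],p[1],p[2]-.046],[.4134,-.1728,.03]]).round(1).tolist())
```

```text
9.5 [ 0.41196263 -0.17189878  0.13547993] [1.7999081e+02 2.5789265e-02 1.5817068e+02]
target x,y shift:
{'x': -0.0017, 'y': -0.0003, 'z': -0.0, 'twist': -0.03} # 0
expected base, hole [[169.4, 178.0], [173.5, 201.6]]
expected base, hole [[328.2, 164.4], [326.1, 184.3]]
```

View pics/e1.png

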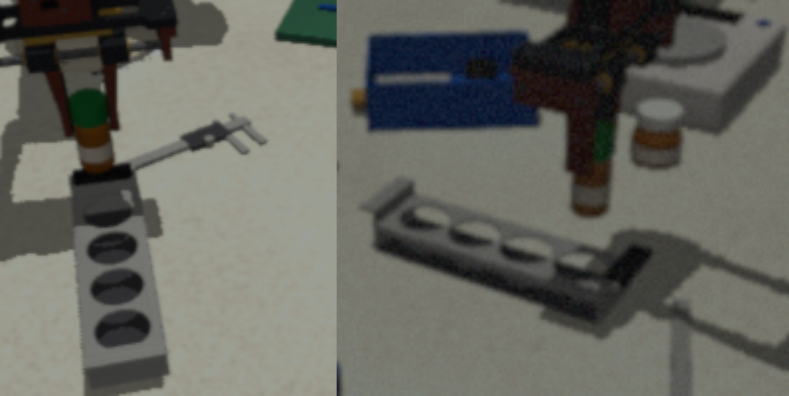

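The bottle hangs upright and its base is within about 1 px of where I expect it over hole 1. Lower and release.

carry_out:
  moves:
    - {"jaw": 1,"x": -0.0015,"y": 0,"z": 0.02,"twist": 0}
    - {"jaw": 1,"x": 0,"y": 0,"z": 0.02,"twist": 0}
    - {"jaw": 1,"x": 0,"y": 0,"z": 0.02,"twist": 0}
    - {"jaw": 1,"x": 0,"y": 0,"z": 0.015,"twist": 0}
    - {"jaw": 1,"x": 0,"y": 0,"z": 0,"twist": 0}

```text
t: 10.22
position: [0.412, -0.1726, 0.0577]
ee_rot: [180.0, -0.2, 158.1]
contact_force: [-0.4, -0.5, -0.3]
grip_width: 0.392
```

carry_out:
  moves:
    - {"jaw": 1,"x": 0,"y": 0,"z": 0.005,"twist": 0}
    - {"jaw": 1,"x": 0,"y": 0,"z": 0.004,"twist": 0}
    - {"jaw": 1,"x": 0,"y": 0,"z": 0,"twist": 0}
    - {"jaw": 1,"x": 0,"y": 0,"z": 0,"twist": 0}

```text
t: 10.72
position: [0.4132, -0.1731, 0.051]
ee_rot: [-180.0, 0.0, 158.1]
contact_force: [0.4, 0.2, -0.1]
grip_width: 0.393
```

carry_out:
  moves:
    - {"jaw": 1,"x": 0,"y": 0,"z": 0.001,"twist": 0}
    - {"jaw": 1,"x": 0,"y": 0,"z": 0,"twist": 0}
    - {"jaw": -1,"x": 0,"y": 0,"z": 0,"twist": 0}
    - {"jaw": -1,"x": 0,"y": 0,"z": 0,"twist": 0}
    - {"jaw": -1,"x": 0,"y": 0,"z": 0,"twist": 0}

```text
t: 11.35
position: [0.4131, -0.1731, 0.0498]
ee_rot: [180.0, 0.0, 158.1]
contact_force: [0.5, 0.6, -0.5]
grip_width: 0.694
```

carry_out:
  moves:
    - {"jaw": -1,"x": 0,"y": 0,"z": 0,"twist": 0}
    - {"jaw": -1,"x": 0,"y": 0,"z": 0,"twist": 0}
    - {"jaw": -1,"x": 0,"y": 0,"z": -0.035,"twist": 0}
    - {"jaw": -1,"x": 0,"y": 0,"z": -0.04,"twist": 0}
    - {"jaw": -1,"x": 0,"y": 0,"z": -0.03,"twist": 0}

```text
t: 11.98
position: [0.4132, -0.1732, 0.1565]
ee_rot: [-180.0, 0.1, 158.1]
contact_force: [1.2, -0.4, 0.1]
grip_width: 0.999
```

Run:
```python
from h import *
o=r.observe();print(o["t"],o["position"],o["ee_rot"])
s,t=get_image("scene"),get_image("side")
for im in(s,t):
    print([(round(b["score"],2),np.round(b["rect"])) for b in spotter.boxes_of(im,"bottle_green")[:2]], "expect centre", proj(im,[[.4134,-.1728,.043]]).round(1), "cap top", proj(im,[[.4134,-.1728,.082]]).round(1))
cv2.imwrite("pics/f1.png",cv2.resize(s["pixels"][95:295,120:290],(510,600)))
plan(.542,.1673,.155,117.8)
```

```text
11.975 [ 0.41324745 -0.17315272  0.15646346] [-1.79992538e+02  7.96982600e-02  1.58132074e+02]
[(0.6, array([172., 196.,  19.,  42.]))] expect centre [[172.6 196.8]] cap top [[169.8 181.5]]
[(0.7, array([329., 174.,  12.,  26.]))] expect centre [[326.4 180. ]] cap top [[327.4 166.8]]
{'x': 0.001, 'y': 0.052, 'z': -0.0001, 'twist': 5.76} # 0
{'x': 0.0062, 'y': 0.0516, 'z': -0.0001, 'twist': 5.76} # 0
{'x': 0.0114, 'y': 0.0507, 'z': -0.0001, 'twist': 5.76} # 0
{'x': 0.0164, 'y': 0.0493, 'z': -0.0001, 'twist': 5.76} # 0
{'x': 0.0213, 'y': 0.0474, 'z': -0.0001, 'twist': 5.76} # 0
{'x': 0.026, 'y': 0.0451, 'z': -0.0001, 'twist': 5.76} # 1
{'x': 0.0303, 'y': 0.0422, 'z': -0.0001, 'twist': 5.76} # 1
```

Green stands in place 1, with the scene box centred where expected. Red next.

carry_out:
  moves:
    - {"jaw": -1,"x": 0.001,"y": 0.052,"z": 0,"twist": 5.8}
    - {"jaw": -1,"x": 0.006,"y": 0.0515,"z": 0,"twist": 5.8}
    - {"jaw": -1,"x": 0.0115,"y": 0.0505,"z": 0,"twist": 5.8}
    - {"jaw": -1,"x": 0.0165,"y": 0.0495,"z": 0,"twist": 5.8}
    - {"jaw": -1,"x": 0.0215,"y": 0.0475,"z": 0,"twist": 5.8}

```text
t: 12.8
position: [0.5048, 0.0716, 0.1523]
ee_rot: [-179.9, -0.1, 128.9]
contact_force: [0.9, -0.7, -0.7]
grip_width: 0.998
```

carry_out:
  moves:
    - {"jaw": -1,"x": 0.026,"y": 0.045,"z": 0,"twist": 5.7}
    - {"jaw": -1,"x": 0.0305,"y": 0.0425,"z": 0,"twist": 5.6}
    - {"jaw": -1,"x": 0,"y": 0,"z": 0.02,"twist": 0}
    - {"jaw": -1,"x": 0,"y": 0,"z": 0,"twist": 0}
    - {"jaw": -1,"x": 0,"y": 0,"z": 0,"twist": 0}

```text
t: 13.42
position: [0.5419, 0.1661, 0.134]
ee_rot: [-179.9, -0.0, 117.8]
contact_force: [-0.4, -0.2, 0.8]
grip_width: 0.998
```

Run:
```python
from h import *
o=r.observe();print(o["position"],o["ee_rot"])
plan(.542,.1673,.0498,117.8,step=.2)
s=get_image("scene");q=tri((s,140+607/3,135+65/3));
```

```text
[0.54194889 0.16612816 0.13398036] [-1.79917419e+02 -1.81982309e-03  1.17779757e+02]
{'x': 0.001, 'y': 0.0006, 'z': 0.0842, 'twist': -0.02} # 0
```

carry_out:
  moves:
    - {"jaw": -1,"x": 0.001,"y": 0.0005,"z": 0.025,"twist": 0}
    - {"jaw": -1,"x": 0,"y": 0,"z": 0.025,"twist": 0}
    - {"jaw": -1,"x": 0,"y": 0,"z": 0.02,"twist": 0}
    - {"jaw": -1,"x": 0,"y": 0,"z": 0.013,"twist": 0}
    - {"jaw": -1,"x": 0,"y": 0,"z": 0,"twist": 0}

```text
t: 14.1
position: [0.5419, 0.1682, 0.0508]
ee_rot: [-179.9, -0.0, 117.8]
contact_force: [-0.5, -0.1, -0.8]
grip_width: 1.001
```

carry_out:
  moves:
    - {"jaw": 1,"x": 0,"y": 0,"z": 0,"twist": 0}
    - {"jaw": 1,"x": 0,"y": 0,"z": 0,"twist": 0}
    - {"jaw": 1,"x": 0,"y": 0,"z": 0,"twist": 0}
    - {"jaw": 1,"x": 0,"y": 0,"z": 0,"twist": 0}
    - {"jaw": 1,"x": 0,"y": 0,"z": 0,"twist": 0}

```text
t: 14.72
position: [0.5425, 0.1686, 0.0517]
ee_rot: [180.0, 0.0, 117.8]
contact_force: [0.3, -0.1, -0.5]
grip_width: 0.469
```

carry_out:
  moves:
    - {"jaw": 1,"x": 0,"y": 0,"z": 0,"twist": 0}
    - {"jaw": 1,"x": 0,"y": 0,"z": 0,"twist": 0}
    - {"jaw": 1,"x": 0,"y": 0,"z": 0,"twist": 0}
    - {"jaw": 1,"x": 0,"y": 0,"z": 0,"twist": 0}

```text
t: 15.22
position: [0.5424, 0.1686, 0.0516]
ee_rot: [-180.0, 0.0, 117.8]
contact_force: [-0.6, 0.1, 0.0]
grip_width: 0.396
```

carry_out:
  moves:
    - {"jaw": 1,"x": 0,"y": 0,"z": -0.01,"twist": 0}
    - {"jaw": 1,"x": 0,"y": 0,"z": -0.025,"twist": 0}
    - {"jaw": 1,"x": 0,"y": 0,"z": -0.03,"twist": 0}
    - {"jaw": 1,"x": 0,"y": 0,"z": -0.03,"twist": 0}
    - {"jaw": 1,"x": 0,"y": 0,"z": -0.02,"twist": 0}

```text
t: 15.85
position: [0.5429, 0.1686, 0.1691]
ee_rot: [179.9, 0.0, 117.8]
contact_force: [0.2, -0.2, 0.0]
grip_width: 0.393
```

```bash
python3 -c "
from h import *
print(r.observe()['position'],r.observe()['grip_width'])
plan(.4654,-.1936,.165,158.2,step=.042)"
```

```text
[0.54291114 0.16864627 0.16910772] 0.39310765632808203
{'x': -0.0316, 'y': -0.0264, 'z': 0.0005, 'twist': -4.49} # 0
{'x': -0.0294, 'y': -0.0288, 'z': 0.0005, 'twist': -4.49} # 0
{'x': -0.0271, 'y': -0.031, 'z': 0.0005, 'twist': -4.49} # 0
{'x': -0.0246, 'y': -0.033, 'z': 0.0005, 'twist': -4.49} # 0
{'x': -0.0219, 'y': -0.0348, 'z': 0.0005, 'twist': -4.49} # 0
{'x': -0.0191, 'y': -0.0365, 'z': 0.0005, 'twist': -4.49} # 1
{'x': -0.0162, 'y': -0.0378, 'z': 0.0005, 'twist': -4.49} # 1
{'x': -0.0132, 'y': -0.039, 'z': 0.0005, 'twist': -4.49} # 1
{'x': -0.0101, 'y': -0.0399, 'z': 0.0005, 'twist': -4.49} # 1
```

carry_out:
  moves:
    - {"jaw": 1,"x": -0.0315,"y": -0.0265,"z": 0,"twist": -4.5}
    - {"jaw": 1,"x": -0.0295,"y": -0.029,"z": 0,"twist": -4.5}
    - {"jaw": 1,"x": -0.027,"y": -0.031,"z": 0,"twist": -4.5}
    - {"jaw": 1,"x": -0.0245,"y": -0.033,"z": 0,"twist": -4.5}
    - {"jaw": 1,"x": -0.022,"y": -0.035,"z": 0,"twist": -4.5}

```text
t: 16.48
position: [0.4986, -0.0341, 0.1668]
ee_rot: [-180.0, -0.0, 140.5]
contact_force: [-0.7, -0.2, -0.9]
grip_width: 0.396
```

carry_out:
  moves:
    - {"jaw": 1,"x": -0.019,"y": -0.0365,"z": 0,"twist": -4.5}
    - {"jaw": 1,"x": -0.016,"y": -0.038,"z": 0,"twist": -4.5}
    - {"jaw": 1,"x": -0.013,"y": -0.039,"z": 0,"twist": -4.5}
    - {"jaw": 1,"x": -0.01,"y": -0.04,"z": 0,"twist": -4.4}
    - {"jaw": 1,"x": 0,"y": 0,"z": 0,"twist": 0}

```text
t: 17.1
position: [0.4635, -0.196, 0.1665]
ee_rot: [-180.0, -0.0, 158.0]
contact_force: [-0.2, 0.4, -0.3]
grip_width: 0.392
```

carry_out:
  moves:
    - {"jaw": 1,"x": 0,"y": 0,"z": 0.025,"twist": 0}
    - {"jaw": 1,"x": 0,"y": 0,"z": 0,"twist": 0}
    - {"jaw": 1,"x": 0,"y": 0,"z": 0,"twist": 0}

```text
t: 17.48
position: [0.4646, -0.1933, 0.1423]
ee_rot: [180.0, 0.0, 158.3]
contact_force: [-0.6, 0.5, 0.4]
grip_width: 0.391
```

Run:
```python
from h import *
o=r.observe();p=o["position"];print(p,o["ee_rot"],o["grip_width"])
plan(.4654,-.1936,.0518,158.2,step=.2)
for n in("scene","side"):
    im=get_image(n);print([(round(b["score"],2),np.round(b["rect"])) for b in spotter.boxes_of(im,"bottle_red")[:2]],"expected base/cap",proj(im,[[p[0],p[1],p[2]-.0476],[p[0],p[1],p[2]+.03]]).round(1).tolist())
```

```text
[ 0.46461189 -0.1932703   0.14229777] [1.79989465e+02 1.55121114e-02 1.58265910e+02] 0.39052810049701897
{'x': -0.0009, 'y': -0.0, 'z': 0.0905, 'twist': 0.07} # 0
[(0.58, array([167., 176.,  23.,  44.]))] expected base/cap [[170.9, 193.5], [164.5, 159.1]]
[(0.61, array([308., 142.,  18.,  34.]))] expected base/cap [[308.0, 156.7], [309.2, 128.3]]
```

carry_out:
  moves:
    - {"jaw": 1,"x": -0.001,"y": 0,"z": 0.022,"twist": 0}
    - {"jaw": 1,"x": 0,"y": 0,"z": 0.022,"twist": 0}
    - {"jaw": 1,"x": 0,"y": 0,"z": 0.022,"twist": 0}
    - {"jaw": 1,"x": 0,"y": 0,"z": 0.015,"twist": 0}
    - {"jaw": 1,"x": 0,"y": 0,"z": 0,"twist": 0}

```text
t: 18.3
position: [0.4647, -0.194, 0.0597]
ee_rot: [180.0, -0.1, 158.2]
contact_force: [-0.1, 0.2, -1.0]
grip_width: 0.389
```

carry_out:
  moves:
    - {"jaw": 1,"x": 0,"y": 0,"z": 0.005,"twist": 0}
    - {"jaw": 1,"x": 0,"y": 0,"z": 0.0045,"twist": 0}
    - {"jaw": 1,"x": 0,"y": 0,"z": 0,"twist": 0}
    - {"jaw": 1,"x": 0,"y": 0,"z": 0,"twist": 0}

```text
t: 18.8
position: [0.4654, -0.1944, 0.0515]
ee_rot: [-180.0, 0.0, 158.2]
contact_force: [-0.2, -0.5, 0.7]
grip_width: 0.391
```

carry_out:
  moves:
    - {"jaw": -1,"x": 0,"y": 0,"z": 0,"twist": 0}
    - {"jaw": -1,"x": 0,"y": 0,"z": 0,"twist": 0}
    - {"jaw": -1,"x": 0,"y": 0,"z": 0,"twist": 0}
    - {"jaw": -1,"x": 0,"y": 0,"z": 0,"twist": 0}
    - {"jaw": -1,"x": 0,"y": 0,"z": 0,"twist": 0}

```text
t: 19.42
position: [0.4652, -0.1942, 0.0511]
ee_rot: [180.0, -0.0, 158.2]
contact_force: [0.4, -0.3, 0.7]
grip_width: 0.923
```

carry_out:
  moves:
    - {"jaw": -1,"x": 0,"y": 0,"z": -0.035,"twist": 0}
    - {"jaw": -1,"x": 0,"y": 0,"z": -0.04,"twist": 0}
    - {"jaw": -1,"x": 0,"y": 0,"z": -0.03,"twist": 0}
    - {"jaw": -1,"x": 0,"y": 0,"z": 0,"twist": 0}

```text
t: 19.92
position: [0.4665, -0.1949, 0.1591]
ee_rot: [-180.0, 0.3, 158.2]
contact_force: [0.3, -0.0, 0.2]
grip_width: 1.001
```

Run:
```python
from h import *
o=r.observe();print(o["position"],o["ee_rot"])
s=get_image("scene")
print([(round(b["score"],2),np.round(b["rect"])) for b in spotter.boxes_of(s,"bottle_red")[:2]],"expect",proj(s,[[.4654,-.1936,.043]]).round(1))
plan(.5618,.1162,.155,117.8)
```

```text
[ 0.46646672 -0.19488671  0.1590903 ] [-179.97510793    0.31185005  158.23503091]
[(0.97, array([175., 214.,  22.,  39.])), (0.54, array([322., 200.,  21.,  37.]))] expect [[174.8 214.5]]
{'x': 0.0042, 'y': 0.054, 'z': 0.0001, 'twist': 6.74} # 0
{'x': 0.0105, 'y': 0.0532, 'z': 0.0001, 'twist': 6.74} # 0
{'x': 0.0167, 'y': 0.0515, 'z': 0.0001, 'twist': 6.74} # 0
{'x': 0.0226, 'y': 0.0492, 'z': 0.0001, 'twist': 6.74} # 0
{'x': 0.0282, 'y': 0.0462, 'z': 0.0001, 'twist': 6.74} # 0
{'x': 0.0335, 'y': 0.0426, 'z': 0.0001, 'twist': 6.74} # 1
```

Red is in place 2. Yellow next.

carry_out:
  moves:
    - {"jaw": -1,"x": 0.004,"y": 0.054,"z": 0,"twist": 6.7}
    - {"jaw": -1,"x": 0.0105,"y": 0.053,"z": 0,"twist": 6.7}
    - {"jaw": -1,"x": 0.0165,"y": 0.0515,"z": 0,"twist": 6.7}
    - {"jaw": -1,"x": 0.0225,"y": 0.049,"z": 0,"twist": 6.7}
    - {"jaw": -1,"x": 0.028,"y": 0.046,"z": 0,"twist": 6.7}

```text
t: 20.65
position: [0.5451, 0.0652, 0.1537]
ee_rot: [-179.8, -0.1, 124.5]
contact_force: [0.4, -0.1, 0.1]
grip_width: 0.998
```

carry_out:
  moves:
    - {"jaw": -1,"x": 0.0335,"y": 0.0425,"z": 0,"twist": 6.8}
    - {"jaw": -1,"x": 0,"y": 0,"z": 0.02,"twist": 0}
    - {"jaw": -1,"x": 0,"y": 0,"z": 0,"twist": 0}
    - {"jaw": -1,"x": 0,"y": 0,"z": 0,"twist": 0}

```text
t: 21.15
position: [0.561, 0.1138, 0.1354]
ee_rot: [-179.9, -0.0, 117.9]
contact_force: [0.6, -0.2, 0.6]
grip_width: 1.001
```

Run:
```python
from h import *
o=r.observe();print(o["position"],o["ee_rot"])
plan(.5618,.1162,.0505,117.8,step=.2)
```

```text
[0.56097711 0.11380519 0.13537043] [-1.79904975e+02 -1.05531926e-02  1.17877510e+02]
{'x': 0.0017, 'y': 0.0018, 'z': 0.0849, 'twist': 0.08} # 0
```

carry_out:
  moves:
    - {"jaw": -1,"x": 0.0015,"y": 0.002,"z": 0.025,"twist": 0}
    - {"jaw": -1,"x": 0,"y": 0,"z": 0.025,"twist": 0}
    - {"jaw": -1,"x": 0,"y": 0,"z": 0.022,"twist": 0}
    - {"jaw": -1,"x": 0,"y": 0,"z": 0.013,"twist": 0}
    - {"jaw": -1,"x": 0,"y": 0,"z": 0,"twist": 0}

```text
t: 21.78
position: [0.5622, 0.1167, 0.0507]
ee_rot: [-179.9, -0.0, 117.9]
contact_force: [-1.2, 0.2, 1.0]
grip_width: 0.998
```

carry_out:
  moves:
    - {"jaw": 1,"x": 0,"y": 0,"z": 0,"twist": 0}
    - {"jaw": 1,"x": 0,"y": 0,"z": 0,"twist": 0}
    - {"jaw": 1,"x": 0,"y": 0,"z": 0,"twist": 0}
    - {"jaw": 1,"x": 0,"y": 0,"z": 0,"twist": 0}
    - {"jaw": 1,"x": 0,"y": 0,"z": 0,"twist": 0}

```text
t: 22.4
position: [0.5626, 0.1176, 0.0512]
ee_rot: [180.0, 0.0, 117.9]
contact_force: [1.0, 1.0, 0.6]
grip_width: 0.467
```

carry_out:
  moves:
    - {"jaw": 1,"x": 0,"y": 0,"z": 0,"twist": 0}
    - {"jaw": 1,"x": 0,"y": 0,"z": 0,"twist": 0}
    - {"jaw": 1,"x": 0,"y": 0,"z": 0,"twist": 0}
    - {"jaw": 1,"x": 0,"y": 0,"z": 0,"twist": 0}

```text
t: 22.9
position: [0.5626, 0.1175, 0.0511]
ee_rot: [180.0, -0.0, 117.9]
contact_force: [0.5, -0.2, -0.0]
grip_width: 0.393
```

carry_out:
  moves:
    - {"jaw": 1,"x": 0,"y": 0,"z": -0.01,"twist": 0}
    - {"jaw": 1,"x": 0,"y": 0,"z": -0.025,"twist": 0}
    - {"jaw": 1,"x": 0,"y": 0,"z": -0.03,"twist": 0}
    - {"jaw": 1,"x": 0,"y": 0,"z": -0.03,"twist": 0}
    - {"jaw": 1,"x": 0,"y": 0,"z": -0.02,"twist": 0}

```text
t: 23.52
position: [0.563, 0.1175, 0.1687]
ee_rot: [179.9, 0.0, 117.9]
contact_force: [1.0, -0.2, 0.0]
grip_width: 0.393
```

```bash
python3 -c "
from h import *
print(r.observe()['position'],r.observe()['grip_width'])
plan(.5174,-.2144,.165,158.2,step=.042)"
```

```text
[0.56301152 0.11753848 0.16865727] 0.39302065831715066
{'x': -0.034, 'y': -0.0245, 'z': 0.0005, 'twist': -5.03} # 0
{'x': -0.0317, 'y': -0.0274, 'z': 0.0005, 'twist': -5.03} # 0
{'x': -0.0292, 'y': -0.03, 'z': 0.0005, 'twist': -5.03} # 0
{'x': -0.0264, 'y': -0.0325, 'z': 0.0005, 'twist': -5.03} # 0
{'x': -0.0235, 'y': -0.0347, 'z': 0.0005, 'twist': -5.03} # 0
{'x': -0.0204, 'y': -0.0366, 'z': 0.0005, 'twist': -5.03} # 1
{'x': -0.0171, 'y': -0.0382, 'z': 0.0005, 'twist': -5.03} # 1
{'x': -0.0136, 'y': -0.0396, 'z': 0.0005, 'twist': -5.03} # 1
```

carry_out:
  moves:
    - {"jaw": 1,"x": -0.034,"y": -0.0245,"z": 0,"twist": -5}
    - {"jaw": 1,"x": -0.0315,"y": -0.0275,"z": 0,"twist": -5}
    - {"jaw": 1,"x": -0.029,"y": -0.03,"z": 0,"twist": -5}
    - {"jaw": 1,"x": -0.0265,"y": -0.0325,"z": 0,"twist": -5}
    - {"jaw": 1,"x": -0.0235,"y": -0.0345,"z": 0,"twist": -5}

```text
t: 24.15
position: [0.5332, -0.0909, 0.1663]
ee_rot: [-180.0, -0.0, 143.1]
contact_force: [0.1, 0.0, -0.7]
grip_width: 0.393
```

carry_out:
  moves:
    - {"jaw": 1,"x": -0.0205,"y": -0.0365,"z": 0,"twist": -5.1}
    - {"jaw": 1,"x": -0.017,"y": -0.038,"z": 0,"twist": -5.1}
    - {"jaw": 1,"x": -0.0135,"y": -0.0395,"z": 0,"twist": -5.1}
    - {"jaw": 1,"x": 0,"y": 0,"z": 0,"twist": 0}
    - {"jaw": 1,"x": 0,"y": 0,"z": 0.025,"twist": 0}

```text
t: 24.78
position: [0.5176, -0.214, 0.1433]
ee_rot: [180.0, 0.2, 158.1]
contact_force: [-0.1, 0.6, -0.3]
grip_width: 0.393
```

carry_out:
  moves:
    - {"jaw": 1,"x": 0,"y": 0,"z": 0,"twist": 0}
    - {"jaw": 1,"x": 0,"y": 0,"z": 0,"twist": 0}

```text
t: 25.02
position: [0.5168, -0.213, 0.1418]
ee_rot: [180.0, 0.0, 158.3]
contact_force: [0.4, 0.7, -0.5]
grip_width: 0.396
```

Run:
```python
from h import *
o=r.observe();p=o["position"];print(p,o["ee_rot"],o["grip_width"])
plan(.5174,-.2144,.0511,158.2,step=.2)
for n in("scene","side"):
    im=get_image(n);print([(round(b["score"],2),np.round(b["rect"])) for b in spotter.boxes_of(im,"bottle_yellow")[:2]],"expected base/cap",proj(im,[[p[0],p[1],p[2]-.0471],[p[0],p[1],p[2]+.031]]).round(1).tolist())
```

```text
[ 0.51679018 -0.21295871  0.14183864] [1.79988147e+02 1.66966622e-02 1.58265126e+02] 0.3964387845515543
{'x': -0.0011, 'y': -0.0011, 'z': 0.0907, 'twist': 0.07} # 0
[(0.8, array([169., 199.,  24.,  47.]))] expected base/cap [[173.7, 212.6], [167.1, 177.3]]
[(0.69, array([289., 136.,  15.,  35.])), (0.26, array([234., 281.,  78., 107.]))] expected base/cap [[288.8, 151.5], [288.9, 123.4]]
```

carry_out:
  moves:
    - {"jaw": 1,"x": -0.001,"y": -0.001,"z": 0.022,"twist": 0}
    - {"jaw": 1,"x": 0,"y": 0,"z": 0.022,"twist": 0}
    - {"jaw": 1,"x": 0,"y": 0,"z": 0.022,"twist": 0}
    - {"jaw": 1,"x": 0,"y": 0,"z": 0.015,"twist": 0}
    - {"jaw": 1,"x": 0,"y": 0,"z": 0,"twist": 0}

```text
t: 25.85
position: [0.5165, -0.2147, 0.0591]
ee_rot: [180.0, -0.1, 158.2]
contact_force: [0.3, -0.4, -0.4]
grip_width: 0.391
```

carry_out:
  moves:
    - {"jaw": 1,"x": 0,"y": 0,"z": 0.005,"twist": 0}
    - {"jaw": 1,"x": 0,"y": 0,"z": 0.0045,"twist": 0}
    - {"jaw": 1,"x": 0,"y": 0,"z": 0,"twist": 0}
    - {"jaw": 1,"x": 0,"y": 0,"z": 0,"twist": 0}

```text
t: 26.35
position: [0.5172, -0.2151, 0.051]
ee_rot: [-180.0, 0.0, 158.2]
contact_force: [0.5, -0.9, 0.6]
grip_width: 0.398
```

carry_out:
  moves:
    - {"jaw": -1,"x": 0,"y": 0,"z": 0,"twist": 0}
    - {"jaw": -1,"x": 0,"y": 0,"z": 0,"twist": 0}
    - {"jaw": -1,"x": 0,"y": 0,"z": 0,"twist": 0}
    - {"jaw": -1,"x": 0,"y": 0,"z": 0,"twist": 0}
    - {"jaw": -1,"x": 0,"y": 0,"z": 0,"twist": 0}

```text
t: 26.98
position: [0.517, -0.215, 0.0506]
ee_rot: [-180.0, -0.0, 158.2]
contact_force: [1.2, -0.8, 0.1]
grip_width: 0.924
```

carry_out:
  moves:
    - {"jaw": -1,"x": 0,"y": 0,"z": -0.035,"twist": 0}
    - {"jaw": -1,"x": 0,"y": 0,"z": -0.04,"twist": 0}
    - {"jaw": -1,"x": 0,"y": 0,"z": -0.03,"twist": 0}
    - {"jaw": -1,"x": 0,"y": 0,"z": 0,"twist": 0}

```text
t: 27.48
position: [0.5183, -0.2156, 0.1589]
ee_rot: [-180.0, 0.3, 158.2]
contact_force: [-0.1, -0.4, 0.1]
grip_width: 1.001
```

Run:
```python
from h import *
o=r.observe();print(o["position"],o["ee_rot"])
s=get_image("scene")
print([(round(b["score"],2),np.round(b["rect"])) for b in spotter.boxes_of(s,"bottle_yellow")[:2]],"expect",proj(s,[[.5174,-.2144,.043]]).round(1))
plan(.5895,.0695,.16,117.8)
```

```text
[ 0.51832472 -0.2156147   0.15885566] [-179.9768989     0.3292697   158.23366778]
[(0.85, array([175., 233.,  22.,  35.]))] expect [[177.1 234.1]]
{'x': 0.0076, 'y': 0.0582, 'z': -0.001, 'twist': 8.09} # 0
{'x': 0.0157, 'y': 0.0566, 'z': -0.001, 'twist': 8.09} # 0
{'x': 0.0235, 'y': 0.0538, 'z': -0.001, 'twist': 8.09} # 0
{'x': 0.0309, 'y': 0.0499, 'z': -0.001, 'twist': 8.09} # 0
{'x': 0.0376, 'y': 0.0451, 'z': -0.001, 'twist': 8.09} # 0
```

Yellow is in place 3. Blue next, with a picture before the descent because the beaker stands close by.

carry_out:
  moves:
    - {"jaw": -1,"x": 0.0075,"y": 0.058,"z": 0,"twist": 8.1}
    - {"jaw": -1,"x": 0.0155,"y": 0.0565,"z": 0,"twist": 8.1}
    - {"jaw": -1,"x": 0.0235,"y": 0.054,"z": 0,"twist": 8.1}
    - {"jaw": -1,"x": 0.031,"y": 0.05,"z": 0,"twist": 8.1}
    - {"jaw": -1,"x": 0.0375,"y": 0.045,"z": 0,"twist": 8.1}

```text
t: 28.2
position: [0.5894, 0.071, 0.1531]
ee_rot: [-179.8, -0.1, 117.5]
contact_force: [0.8, 0.6, -0.2]
grip_width: 0.999
```

carry_out:
  moves:
    - {"jaw": -1,"x": 0,"y": 0,"z": 0.02,"twist": 0}
    - {"jaw": -1,"x": 0,"y": 0,"z": 0,"twist": 0}
    - {"jaw": -1,"x": 0,"y": 0,"z": 0,"twist": 0}

```text
t: 28.58
position: [0.5895, 0.0677, 0.1348]
ee_rot: [-179.9, -0.0, 117.7]
contact_force: [0.4, -0.1, 0.0]
grip_width: 0.996
```

Run:
```python
from h import *
o=r.observe();p=o["position"];print(p,o["ee_rot"])
plan(.590,.069,.0505,117.8,step=.2)
s,t=get_image("scene"),get_image("side")
for im in(s,t):
    print([(round(b["score"],2),np.round(b["rect"],1)) for b in spotter.boxes_of(im,"bottle_blue")[:2]],"expect",proj(im,[[.590,.069,.043]]).round(1))
a=cv2.resize(s["pixels"][90:290,260:420],(480,600));b=cv2.resize(t["pixels"][150:340,150:340],(600,600))
cv2.imwrite("pics/g1.png",cv2.resize(np.hstack([a,b]),None,fx=.74,fy=.74))
```

```text
[0.58949411 0.06770407 0.13480716] [-1.79902630e+02 -2.10536599e-02  1.17675176e+02]
{'x': 0.0009, 'y': 0.001, 'z': 0.0843, 'twist': -0.12} # 0
[(0.59, array([322.8, 199.3,  19.1,  34.3]))] expect [[319.6 198.1]]
[(0.64, array([233.8, 233.9,  24.5,  36.7]))] expect [[234.7 234.2]]
```

View pics/g1.png

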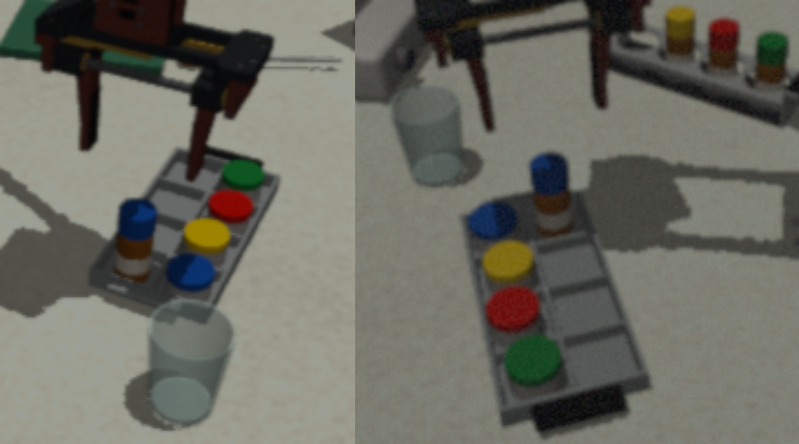

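The beaker is clear of the fingers, the tins haven't moved, and the jaws straddle the blue cap (right view (549,175)). A 3 mm shift across, then grip.

carry_out:
  moves:
    - {"jaw": -1,"x": 0.0005,"y": 0.003,"z": 0.02,"twist": 0}
    - {"jaw": -1,"x": 0,"y": 0,"z": 0.025,"twist": 0}
    - {"jaw": -1,"x": 0,"y": 0,"z": 0.025,"twist": 0}
    - {"jaw": -1,"x": 0,"y": 0,"z": 0.014,"twist": 0}
    - {"jaw": -1,"x": 0,"y": 0,"z": 0,"twist": 0}

```text
t: 29.4
position: [0.5915, 0.0709, 0.0497]
ee_rot: [-179.8, -0.1, 117.7]
contact_force: [-0.4, 0.7, -0.1]
grip_width: 1.0
```

carry_out:
  moves:
    - {"jaw": 1,"x": 0,"y": 0,"z": 0,"twist": 0}
    - {"jaw": 1,"x": 0,"y": 0,"z": 0,"twist": 0}
    - {"jaw": 1,"x": 0,"y": 0,"z": 0,"twist": 0}
    - {"jaw": 1,"x": 0,"y": 0,"z": 0,"twist": 0}
    - {"jaw": 1,"x": 0,"y": 0,"z": 0,"twist": 0}

```text
t: 30.02
position: [0.5925, 0.071, 0.0518]
ee_rot: [180.0, 0.0, 117.7]
contact_force: [0.1, -0.5, -0.3]
grip_width: 0.471
```

carry_out:
  moves:
    - {"jaw": 1,"x": 0,"y": 0,"z": 0,"twist": 0}
    - {"jaw": 1,"x": 0,"y": 0,"z": 0,"twist": 0}
    - {"jaw": 1,"x": 0,"y": 0,"z": 0,"twist": 0}
    - {"jaw": 1,"x": 0,"y": 0,"z": 0,"twist": 0}

```text
t: 30.52
position: [0.5924, 0.071, 0.0516]
ee_rot: [-180.0, -0.0, 117.7]
contact_force: [-0.2, -0.3, -0.9]
grip_width: 0.396
```

carry_out:
  moves:
    - {"jaw": 1,"x": 0,"y": 0,"z": -0.01,"twist": 0}
    - {"jaw": 1,"x": 0,"y": 0,"z": -0.025,"twist": 0}
    - {"jaw": 1,"x": 0,"y": 0,"z": -0.03,"twist": 0}
    - {"jaw": 1,"x": 0,"y": 0,"z": -0.03,"twist": 0}
    - {"jaw": 1,"x": 0,"y": 0,"z": -0.02,"twist": 0}

```text
t: 31.15
position: [0.5929, 0.0711, 0.1691]
ee_rot: [179.9, 0.1, 117.7]
contact_force: [-0.1, 0.8, -1.6]
grip_width: 0.398
```

```bash
python3 -c "
from h import *
print(r.observe()['position'],r.observe()['grip_width'])
plan(.5692,-.2352,.165,158.2,step=.042)"
```

```text
[0.59287294 0.07105902 0.16908311] 0.3980079539499192
{'x': -0.0325, 'y': -0.0204, 'z': 0.0005, 'twist': -5.06} # 0
{'x': -0.0306, 'y': -0.0232, 'z': 0.0005, 'twist': -5.06} # 0
{'x': -0.0284, 'y': -0.0258, 'z': 0.0005, 'twist': -5.06} # 0
{'x': -0.026, 'y': -0.0282, 'z': 0.0005, 'twist': -5.06} # 0
{'x': -0.0234, 'y': -0.0304, 'z': 0.0005, 'twist': -5.06} # 0
{'x': -0.0207, 'y': -0.0324, 'z': 0.0005, 'twist': -5.06} # 1
{'x': -0.0177, 'y': -0.0341, 'z': 0.0005, 'twist': -5.06} # 1
{'x': -0.0147, 'y': -0.0355, 'z': 0.0005, 'twist': -5.06} # 1
```

carry_out:
  moves:
    - {"jaw": 1,"x": -0.0325,"y": -0.0205,"z": 0,"twist": -5}
    - {"jaw": 1,"x": -0.0305,"y": -0.023,"z": 0,"twist": -5}
    - {"jaw": 1,"x": -0.0285,"y": -0.026,"z": 0,"twist": -5}
    - {"jaw": 1,"x": -0.026,"y": -0.028,"z": 0,"twist": -5}
    - {"jaw": 1,"x": -0.0235,"y": -0.0305,"z": 0,"twist": -5}

```text
t: 31.78
position: [0.5771, -0.1215, 0.1666]
ee_rot: [-180.0, -0.0, 142.9]
contact_force: [0.4, -0.2, -1.6]
grip_width: 0.391
```

carry_out:
  moves:
    - {"jaw": 1,"x": -0.0205,"y": -0.0325,"z": 0,"twist": -5.1}
    - {"jaw": 1,"x": -0.0175,"y": -0.034,"z": 0,"twist": -5.1}
    - {"jaw": 1,"x": -0.0145,"y": -0.0355,"z": 0,"twist": -5.2}
    - {"jaw": 1,"x": 0,"y": 0,"z": 0,"twist": 0}
    - {"jaw": 1,"x": 0,"y": 0,"z": 0.025,"twist": 0}

```text
t: 32.4
position: [0.5686, -0.2352, 0.1439]
ee_rot: [180.0, 0.2, 158.0]
contact_force: [0.6, 0.4, -1.4]
grip_width: 0.394
```

carry_out:
  moves:
    - {"jaw": 1,"x": 0,"y": 0,"z": 0,"twist": 0}
    - {"jaw": 1,"x": 0,"y": 0,"z": 0,"twist": 0}

```text
t: 32.65
position: [0.5677, -0.2342, 0.1423]
ee_rot: [180.0, 0.0, 158.2]
contact_force: [-0.1, 0.5, 0.2]
grip_width: 0.393
```

Run:
```python
from h import *
o=r.observe();p=o["position"];print(p,o["ee_rot"],o["grip_width"])
plan(.5692,-.2352,.0516,158.2,step=.2)
for n in("scene","side"):
    im=get_image(n);print([(round(b["score"],2),np.round(b["rect"])) for b in spotter.boxes_of(im,"bottle_blue")[:2]],"expected base/cap",proj(im,[[p[0],p[1],p[2]-.0476],[p[0],p[1],p[2]+.0305]]).round(1).tolist())
```

```text
[ 0.56774011 -0.23415477  0.14228181] [1.79989867e+02 9.19902944e-03 1.58161465e+02] 0.3931555803494968
{'x': -0.0017, 'y': -0.0004, 'z': 0.0907, 'twist': -0.04} # 0
[(0.65, array([173., 218.,  24.,  46.])), (0.43, array([344., 193.,  87.,  72.]))] expected base/cap [[175.8, 233.8], [168.9, 197.9]]
[(0.74, array([271., 131.,  13.,  32.]))] expected base/cap [[271.0, 146.3], [270.3, 118.6]]
```

carry_out:
  moves:
    - {"jaw": 1,"x": -0.0015,"y": -0.0005,"z": 0.022,"twist": 0}
    - {"jaw": 1,"x": 0,"y": 0,"z": 0.022,"twist": 0}
    - {"jaw": 1,"x": 0,"y": 0,"z": 0.022,"twist": 0}
    - {"jaw": 1,"x": 0,"y": 0,"z": 0.015,"twist": 0}
    - {"jaw": 1,"x": 0,"y": 0,"z": 0,"twist": 0}

```text
t: 33.48
position: [0.5681, -0.2356, 0.0595]
ee_rot: [180.0, -0.1, 158.1]
contact_force: [0.0, -0.3, -0.4]
grip_width: 0.394
```

carry_out:
  moves:
    - {"jaw": 1,"x": 0,"y": 0,"z": 0.005,"twist": 0}
    - {"jaw": 1,"x": 0,"y": 0,"z": 0.0045,"twist": 0}
    - {"jaw": 1,"x": 0,"y": 0,"z": 0,"twist": 0}
    - {"jaw": 1,"x": 0,"y": 0,"z": 0,"twist": 0}

```text
t: 33.98
position: [0.5688, -0.236, 0.0515]
ee_rot: [-180.0, 0.0, 158.1]
contact_force: [0.5, 0.1, -0.0]
grip_width: 0.394
```

Release, rise, and back off along the row, clear of the rack, for the final look.

carry_out:
  moves:
    - {"jaw": -1,"x": 0,"y": 0,"z": 0,"twist": 0}
    - {"jaw": -1,"x": 0,"y": 0,"z": 0,"twist": 0}
    - {"jaw": -1,"x": 0,"y": 0,"z": 0,"twist": 0}
    - {"jaw": -1,"x": 0,"y": 0,"z": 0,"twist": 0}
    - {"jaw": -1,"x": 0,"y": 0,"z": 0,"twist": 0}

```text
t: 34.6
position: [0.5687, -0.2359, 0.0511]
ee_rot: [180.0, -0.0, 158.1]
contact_force: [-0.5, 0.2, -0.5]
grip_width: 0.923
```

carry_out:
  moves:
    - {"jaw": -1,"x": 0,"y": 0,"z": -0.035,"twist": 0}
    - {"jaw": -1,"x": 0,"y": 0,"z": -0.045,"twist": 0}
    - {"jaw": -1,"x": 0,"y": 0,"z": -0.045,"twist": 0}
    - {"jaw": -1,"x": 0,"y": 0,"z": -0.045,"twist": 0}
    - {"jaw": -1,"x": -0.04,"y": 0,"z": 0,"twist": 0}

```text
t: 35.22
position: [0.6069, -0.2513, 0.2294]
ee_rot: [-180.0, 0.7, 158.1]
contact_force: [0.2, 0.6, -0.0]
grip_width: 1.001
```

carry_out:
  moves:
    - {"jaw": -1,"x": -0.04,"y": 0,"z": 0,"twist": 0}
    - {"jaw": -1,"x": -0.04,"y": 0,"z": 0,"twist": 0}
    - {"jaw": -1,"x": 0,"y": 0,"z": 0,"twist": 0}
    - {"jaw": -1,"x": 0,"y": 0,"z": 0,"twist": 0}

```text
t: 35.72
position: [0.6797, -0.2805, 0.221]
ee_rot: [180.0, -0.0, 158.1]
contact_force: [-0.3, 0.2, 1.2]
grip_width: 0.999
```

Run:
```python
from h import *
o=r.observe();print(o["t"],o["position"])
s,t=get_image("scene"),get_image("side")
X={"green":(.4134,-.1728),"red":(.4654,-.1936),"yellow":(.5174,-.2144),"blue":(.5694,-.2352)}
T={"green":(.5619,.2411),"red":(.5925,.1932),"yellow":(.6129,.1423),"blue":(.6417,.0939)}
for c in X:
    for im in(s,t):
        print(c,[(round(b["score"],2),np.round(b["rect"])) for b in spotter.boxes_of(im,"bottle_"+c)[:1]],"expect",proj(im,[[*X[c],.043]]).round(),
          "tin",[np.round(b["rect"]) for b in spotter.boxes_of(im,"tin_"+c)[:1]])
a=cv2.resize(s["pixels"][130:300,130:400],(810,510));b=cv2.resize(t["pixels"][130:340,180:370],(570,630))
cv2.imwrite("pics/z1.png",a);cv2.imwrite("pics/z2.png",cv2.resize(b,None,fx=.9,fy=.9))
```

```text
35.725 [ 0.67966034 -0.28047346  0.22096352]
green [(0.72, array([346., 213.,  24.,  23.]))] expect [[173. 197.]] tin [array([369., 172.,  24.,  22.])]
green [(0.84, array([329., 175.,  13.,  29.]))] expect [[326. 180.]] tin [array([225., 310.,  21.,  28.])]
red [(0.89, array([172., 205.,  21.,  20.]))] expect [[175. 215.]] tin [array([365., 186.,  20.,  21.])]
red [(0.77, array([306., 171.,  15.,  26.]))] expect [[307. 174.]] tin [array([217., 286.,  18.,  27.])]
yellow [(0.94, array([174., 227.,  19.,  23.]))] expect [[177. 234.]] tin [array([353., 200.,  24.,  22.])]
yellow [] expect [[289. 168.]] tin [array([216., 262.,  20.,  21.])]
blue [(0.62, array([179., 255.,  26.,  32.]))] expect [[180. 256.]] tin [array([344., 214.,  21.,  22.])]
blue [(0.57, array([272., 161.,  16.,  23.]))] expect [[271. 163.]] tin [array([209., 247.,  26.,  22.])]
```

```bash
python3 -c "
import cv2;cv2.imwrite('pics/z1s.png',cv2.resize(cv2.imread('pics/z1.png'),(780,491)))"
```

```text
(no output)
```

View pics/z1s.png

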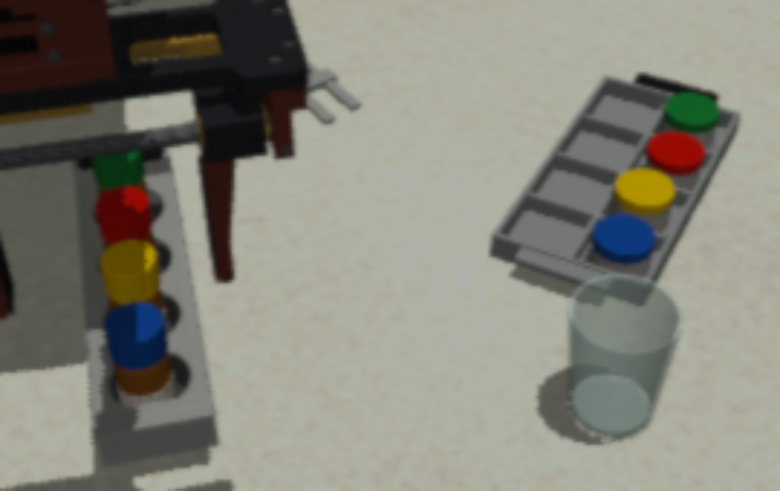

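View pics/z2.png

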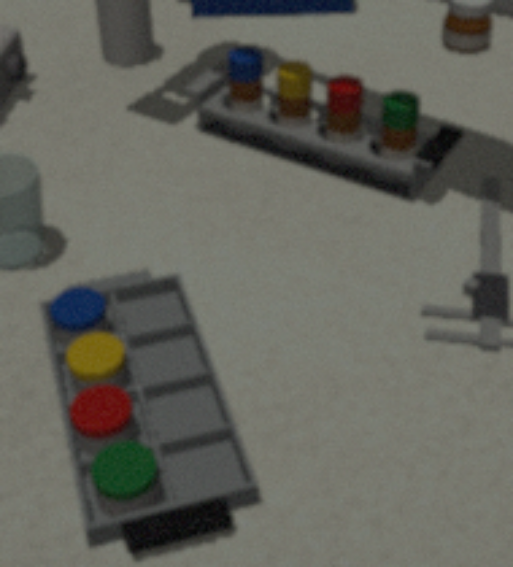

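All four bottles stand upright in the rack in the order green, red, yellow, blue from the black grip (side view, (400,120) to (246,75)). The tins are unmoved and the gripper is clear.

```bash
python3 -c "
from h import *
print(r.finish_job())"
```

```text
the job is handed in; nothing more can be done
None
```

I moved all four bottles into the rack, one in each place, in the order green, red, yellow, blue from the black end, the same as their tins. Each was lowered to its picking height before release. The job was handed in at about 36 s of the 109 s; the hand-in reports no verdict.

**Final checks:** the pictures show every bottle upright in its place, the tins within a few pixels of where they started, and the gripper clear of everything. The fingers let go within about 1 mm of the measured place centres.

**Checks that failed or disagreed, all in the last detector pass:**
- **Green, scene view:** the detector marked the blue tin instead, because the gripper hid most of the bottle. The scene box right after I set green down agreed to about 1 pixel, and the side view shows it in place.
- **Yellow, side view:** the detector missed it, though it shows plainly in that picture.
- **Red and yellow, scene view:** their boxes sat 7–10 pixels off, since only the upper parts were visible. The boxes right after each was set down agreed to 1–2 pixels.

Before the first move, three calls were refused for a missing key, which did not move the arm.

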